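# Get the poster tube ready to post

## Robot

A 6-joint arm with a two-finger parallel gripper is mounted at the origin on the work surface; the furniture and walls round the work are solid. World frame = base frame: x ahead of the robot, y to its left, z up, the work surface at z = 0. Lengths are in m, angles in degrees, forces in N, time in s.
With the tool pointing down it reaches from about 0.325 to 1 m from the base axis. Payload 5.1 kg.
Tool frame: the origin (TCP) lies midway between the tips of the shut fingers; the grasp point (between the pads) lies 19 mm behind it; z points along the fingers, y is the direction in which the jaws open and shut (so a half turn about z gives the same grasp; the last joint's range is limited). The gripper opens to 85 mm and grips with 20 to 120 N. Pads are 22 mm wide; open, the fingers measure 114 mm over their backs; the gripper's body (76 mm by 85 mm) begins 54 mm behind the grasp point. The pads swing forward as they close: fully open they stand 13 mm farther back than shut.
Start: joints at [68.434, 7.093, 94.555, -0, 78.352, -4.733], TCP at [0.188, 0.622, 0.198] pointing down, gripper open.
Joint ranges: [-149.61, 149.61], [-58.7, 133.49], [1.44, 155.28], [-77.14, 257.14], [18.33, 153.61], [-166.67, 166.67]. Speed limits (degrees/s): [147.25, 147.25, 180, 180, 180, 180].

## Interface

Orientations are given as a 3x3 rotation matrix whose columns are the frame's x, y, z axes.
In Python, from workcell import readout, optics, job_done gives the robot as it stands. The module is installed in compiled form; this text tells all that it offers.
- The arm moves only by the tool step_arm, never from a script. Its argument "commands" is a list of rows, each a list of 3 entries, a list of its own where there are three numbers: the finger opening in m, from 0 to 0.0854, then the shift along the world's x, y, z in m, then the turn about the world's z in degrees. A call has 1 to 20 rows; each row is the pose to reach, as a shift and turn from the pose commanded when the call began; what a row does not reach only later rows make up. A row lasts 1/10 s, in which the tool goes at most 50 mm and 8.59 degrees, less where a joint would pass 70% of its speed; a pose out of reach is approached as far as the arm can. A call with a gripper value outside its range is refused whole. The fingers move at their own pace and stop on an object; "squeeze" is the grip in N (left out, the last holds). Time passes only in rows, so rows that repeat a pose let the fingers close. It gives the time, the measured TCP pose, the force and the opening at its end, in the units of the state.
- readout.state(): the state, without advancing time (a new reading comes with each control period).
- optics.get_image(name): name is "scene" or "side" or "wrist"; returns a dict with "pixels" (400x640x3 uint8, red, green, blue), "K" (3x3 intrinsics, pixels), "dist" ([k1, k2, p1, p2, k3] as OpenCV has them; the pictures are not rectified), "R" (3x3) and "t" (3): a world point X has camera coordinates R X + t. Camera axes: x right, y down, z forward; pixel columns grow to the right and rows downward; lengths in m; the calibration is good to about 2 mm. A picture is of the moment at which its call begins. There is no depth.
- job_done(): hands the job in, once; it reports no verdict.
The state is a dict: "time_s": time; "qpos": joint angles; "qvel": joint speeds; "tau": joint torques, N m; "tool_pos": TCP position; "tool_rot": TCP orientation; "ft_force": force on the tool from outside, world axes, zero at the start; "ft_torque": the same for the moment, N m; "width": finger opening in m.
Only numpy, scipy, OpenCV 4.12 (cv2) and the standard library are available. Lean on these libraries where they do the work, as an engineer would, in place of code of your own. Each camera call takes 0.05 s, during which the arm holds its last target.

## Task

Get the cardboard poster tube on the desk ready to post: with a fingertip on its top, not from the side, roll it away from you until the white address label faces straight up and the tube lies still there, and push the white cap that stands out of its left end fully home. Do not pinch or pick up the tube, and leave everything else on the desk alone.

Things in the scene. Friction and masses are not known exactly. Their poses are not given: they have to be found in the camera images.
- tube: Brown card mailing tube, 76 mm in diameter and 260 mm long (without caps), 0.4 to 0.65 kg, loose, lying across in front of the robot. Origin at its middle, on the centre line, 38 mm above the desk. y axis: along the tube to the left end with the loose cap, within 13 degrees of the robot's left. Its x and z turn as it rolls. Pressed lightly on top, it rolls without slipping.
- label (a point): Middle of the white label stuck on the tube, on its surface, halfway along; z axis: straight out of the label, y along the tube. The label is 150 mm long and reaches 40 degrees round to each side. At the start it faces the robot's side, 51 to 106 degrees from straight up; rolling the tube away (38 mm per radian) brings it up. Rolling resistance keeps the tube where it is left.
- cap (a joint): How far the white plastic push-in cap at the tube's left (+y) end stands out, m: 0 = fully home, 0.010 to 0.018 at the start, at most 0.020. It slides along the tube's axis against about 1.5 N of friction and stays where left; the tube's friction on the desk (at least 2 N) holds the tube against a steady push on the middle of the cap.
- cap_face (a point): Middle of the cap's flat outer face, a disc 74 mm in diameter square to the tube's axis; it faces along the tube's +y. When the cap is home this face is 133 mm from the tube's origin.
- tape_roll: Roll of beige tape lying flat, 104 mm across and 25 mm high; origin under its middle. Leave alone.
- scissors: Scissors with red handles lying flat, 87 x 199 x 9 mm; origin under the middle. Leave alone.
- marker: White marker pen with a black cap lying flat, 135 mm long, 16 mm thick; origin under its middle. Leave alone.
- sticky_notes: Pad of yellow sticky notes, 87 x 87 x 17 mm; origin under its middle. Leave alone.
- glue_stick: Blue and white glue stick standing upright, 25 mm in diameter, 96 mm high; origin under its middle. Leave alone.

How it is judged:
By the outcome, as a careful person would: the job done as asked, in the order asked, and still so for the second after the job is handed in, with the robot touching nothing.
It also fails if it takes over 64 s, if anything falls off the work surface, if the arm or the gripper's body presses on something with over 40 N, if the wrist force passes 120 N, or if a joint passes its speed limit or range.

## Working session

There is one attempt and no reset: what is moved stays moved. The work goes in short steps, Python scripts to look and compute and a tool call to move; the robot and the scene stay as the last step left them, time stands still between calls to the robot, and variables do not carry over. Pictures are saved under pics/ and viewed, and the job is handed in when it is done.

Besides the shell and the picture viewer there is one more tool, called by a JSON object that holds its "fn" and its "kwargs", one argument or row to a line. step_arm: Moves the arm, as the interface text tells. Its arguments: {"type":"object","properties":{"commands":{"type":"array"},"squeeze":{"type":"number"}},"required":["commands"]}

```bash
mkdir -p pics; python3 - <<'E'
from workcell import readout, optics
import cv2
s=readout.state();print(s)
for n in("scene","side","wrist"):
    d=optics.get_image(n);cv2.imwrite(f"pics/{n}0.png",d["pixels"][:,:,::-1]);print(n,d["K"],d["dist"],d["R"],d["t"])
E
```

```text
{'time_s': 0.0, 'qpos': array([ 6.84349459e+01,  7.13351726e+00,  9.46339415e+01,  1.26565480e-04,
        7.83514958e+01, -4.73105030e+00]), 'qvel': array([-0.01845303, -0.03607686, -0.11142353,  0.0524789 ,  0.05566857,
       -0.04490422]), 'tau': array([-1.20532368e-03, -4.23615038e+01, -3.65450728e+01, -1.63821910e-04,
        6.80929050e-03,  1.09024171e-05]), 'tool_pos': array([0.18799979, 0.62151009, 0.1963543 ]), 'tool_rot': array([[-9.57147599e-01,  2.89599532e-01, -7.65115296e-04],
       [ 2.89600491e-01,  9.57145669e-01, -1.93002342e-03],
       [ 1.73392913e-04, -2.06889505e-03, -9.99997845e-01]]), 'ft_force': array([ 0.5832519 ,  1.07875995, -0.24080421]), 'ft_torque': array([-0.00989124, -0.03945316, -0.0550708 ]), 'width': 0.08560994810839563}
scene [[362.38330854   0.         314.98906794]
 [  0.         362.38330854 202.15223649]
 [  0.           0.           1.        ]] [-0.06716144  0.          0.          0.          0.        ] [[ 0.48050271 -0.87673345 -0.02134507]
 [-0.48770162 -0.24690317 -0.83736847]
 [ 0.72887878  0.41276784 -0.54622196]] [-0.30994718  0.33944515  0.65791815]
side [[365.67211369   0.         325.25466222]
 [  0.         365.67211369 200.8425176 ]
 [  0.           0.           1.        ]] [0.01974479 0.         0.         0.         0.        ] [[-0.99883434  0.04819701 -0.00264798]
 [ 0.04229234  0.84738649 -0.52928961]
 [-0.02326631 -0.52878463 -0.84843709]] [0.5729223  0.05616471 0.90502636]
wrist [[290.34798811   0.         314.29318792]
 [  0.         290.34798811 202.90022771]
 [  0.           0.           1.        ]] [-0.00200191  0.          0.          0.          0.        ] [[ 0.28932871  0.95722766 -0.00202767]
 [ 0.91184288 -0.27496507  0.30485534]
 [ 0.29125842 -0.09005232 -0.95239651]] [-0.64841408 -0.03984853  0.37864538]
```

View pics/scene0.png

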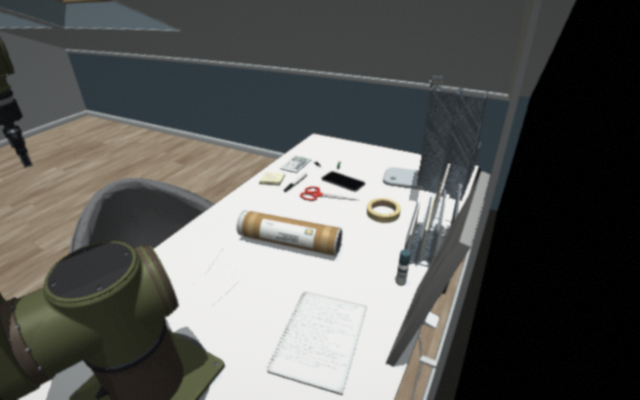

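View pics/side0.png

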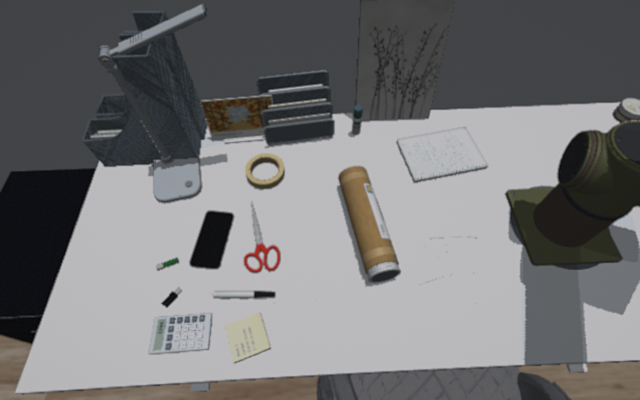

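View pics/wrist0.png

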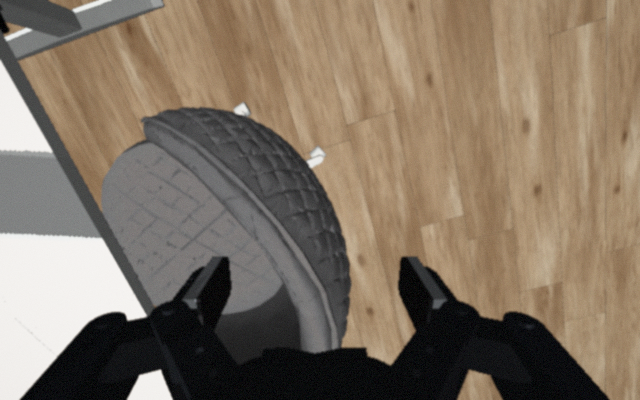

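```bash
python3 - <<'E'
import cv2
a=cv2.imread('pics/side0.png')[155:290,320:420];cv2.imwrite('pics/side0z.png',cv2.resize(a,None,fx=4.4,fy=4.4,interpolation=cv2.INTER_CUBIC))
a=cv2.imread('pics/scene0.png')[195:265,225:355];cv2.imwrite('pics/scene0z.png',cv2.resize(a,None,fx=6,fy=6,interpolation=cv2.INTER_CUBIC))
E
```

```text
(no output)
```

View pics/side0z.png

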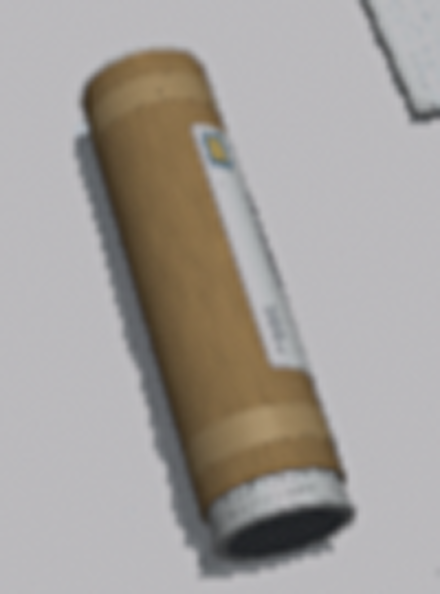

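View pics/scene0z.png

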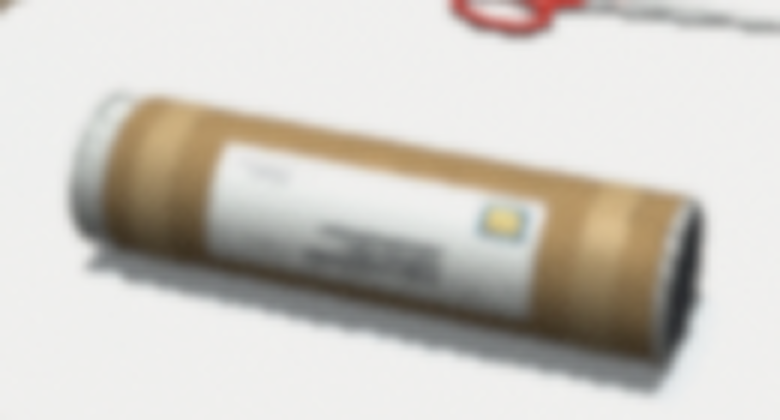

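```bash
cat > h.py <<'E'
import numpy as np,cv2
from scipy.optimize import least_squares
from workcell import readout,optics
def rays(d,px):
    u=cv2.undistortPoints(np.array(px,float).reshape(-1,1,2),d["K"],np.array(d["dist"],float)).reshape(-1,2)
    v=np.c_[u,np.ones(len(u))]@d["R"]; v/=np.linalg.norm(v,axis=1)[:,None]
    return -d["R"].T@d["t"],v
def brown(d):
    h=cv2.cvtColor(d["pixels"],cv2.COLOR_RGB2HSV)
    m=((h[...,0]>8)&(h[...,0]<25)&(h[...,1]>80)).astype(np.uint8)
    return m
def comp(m,pt):
    m=cv2.morphologyEx(m,cv2.MORPH_CLOSE,np.ones((3,3)))
    n,l,st,_=cv2.connectedComponentsWithStats(m)
    k=l[pt[1],pt[0]]; assert k>0
    return (l==k),st[k]
def axdist(c,v,p):
    a=np.array([-np.sin(p[2]),np.cos(p[2]),0]);o=np.array([p[0],p[1],.038])
    n=np.cross(v,a);n/=np.linalg.norm(n,axis=1)[:,None]
    return (c-o)@n.T
def hit(c,v,p,r=.038):
    # first hit on cylinder -> (along axis s, angle from up; + = toward the robot)
    a=np.array([-np.sin(p[2]),np.cos(p[2]),0]);e=np.array([np.cos(p[2]),np.sin(p[2]),0]);o=np.array([p[0],p[1],.038])
    w=c-o;out=[]
    for d in v:
        A=np.array([d@e,d[2]]);B=np.array([w@e,w[2]])
        aa,bb,cc=A@A,2*A@B,B@B-r*r
        D=bb*bb-4*aa*cc
        if D<0: out.append((np.nan,np.nan));continue
        t=(-bb-D**.5)/2/aa;q=w+t*d
        out.append((q@a,np.degrees(np.arctan2(-(q@e),q[2]))))
    return np.array(out)
E
cat > m.py <<'E'
from h import *
sc=optics.get_image("scene");si=optics.get_image("side")
ms,st=comp(brown(sc),(260,215) );print("scene",st)
mi,st2=comp(brown(si),(357,200));print("side",st2)
cols=range(255,330,4)
top=[(c,np.where(ms[:,c])[0].min()-.5) for c in cols];bot=[(c,np.where(ms[:,c])[0].max()+.5) for c in cols]
left=[(np.where(mi[r])[0].min()-.5,r) for r in range(185,258,4)]
right=[(np.where(mi[r])[0].max()+.5,r) for r in list(range(172,182,2))+list(range(242,258,2))]
G=[rays(sc,top),rays(sc,bot),rays(si,left),rays(si,right)]
def f(p): return np.concatenate([(abs(axdist(c,v,p))-.038)*1e3 for c,v in G])
# y0 is unobservable: fix by parameter x at y=0.0 -> use x at y=ym
s=least_squares(lambda q:f([q[0],.0,q[1]]),[.55,0.0],loss='soft_l1')
print(s.x,np.degrees(s.x[1])); i=0
for (c,v) in G: print(np.round((abs(axdist(c,v,[s.x[0],0,s.x[1]]))-.038)*1e3,1))
p=[s.x[0],0,s.x[1]]
np.save('p.npy',p)
lab_sc=[(225+x/6,195+y/6) for x,y in[(228,143),(547,203),(207,250),(532,320),(388,174),(370,285)]]
lab_si=[(320+x/4.4,155+y/4.4) for x,y in[(193,125),(270,365),(232,245)]]
print(hit(*rays(sc,lab_sc),p));print(hit(*rays(si,lab_si),p))
E
python3 m.py
```

```text
scene [ 243  212   95   42 1098]
side [ 340  167   57  104 2503]
[0.54885472 0.15765488] 9.032959023649257
[-24.  -23.4 -25.7 -25.1 -24.5 -23.9 -26.1 -25.5 -24.9 -24.3 -26.5 -25.9
 -25.3 -24.7 -26.9 -26.3 -25.7 -25.1 -27.3]
[ 48.1  48.4 -14.1 -13.5 -15.8 -15.3 -14.7 -14.2 -13.6 -15.8 -15.3 -14.7
 -14.2 -16.4 -15.8  47.5  45.2  45.5  45.8]
[-1.2 -1.5  0.6  0.3  0.  -0.3 -0.6 -0.8  1.2  0.9  0.6  0.3  0.  -0.2
  1.7  1.4  1.1  0.9  0.6]
[67.5 68.3 66.8 67.6 68.3 71.2 69.9 70.5 69.2 69.9 70.5 71.2 69.8]
[[ 9.51657301e-02  9.76580398e+01]
 [-6.69015043e-02  9.35610533e+01]
 [            nan             nan]
 [            nan             nan]
 [ 1.18822577e-02  9.63401920e+01]
 [            nan             nan]]
[[nan nan]
 [nan nan]
 [nan nan]]
```

```bash
cat > fix.py <<'E'
s=open('m.py').read()
i=s.index("def f(p)"); j=s.index("print(s.x,np.deg")
s=s[:i]+'''
def pl(d,px,z):
    c,v=rays(d,px);return c+v*((z-c[2])/v[:,2])[:,None]
P=pl(si,[(355,185),(378,255)],.05);print(P)
yw=np.arctan2(-(P[1]-P[0])[0],(P[1]-P[0])[1]);x0=P[0,0]+np.tan(yw)*P[0,1]
sg=[np.sign(np.median(axdist(c,v,[x0,0,yw]))) for c,v in G];print(x0,yw,sg)
G=[(c,v,g) for (c,v),g in zip(G,[sg[0],-sg[0],sg[2],-sg[2]])]
def f(p): return np.concatenate([(g*axdist(c,v,p)-.038)*1e3 for c,v,g in G])
s=least_squares(lambda q:f([q[0],.0,q[1]]),[x0,yw],loss='soft_l1')
'''+s[j:].replace("for (c,v) in G: print(np.round((abs(axdist(c,v,[s.x[0],0,s.x[1]]))","for (c,v,g) in G: print(np.round((g*(axdist(c,v,[s.x[0],0,s.x[1]]))")
open('m.py','w').write(s)
E
python3 fix.py; python3 m.py
```

```text
scene [ 243  212   95   42 1098]
side [ 340  167   57  104 2506]
[[ 0.49446884 -0.10610271  0.05      ]
 [ 0.46088454  0.08304421  0.05      ]]
0.47562959360533363 0.17572530126343003 [np.float64(1.0), np.float64(1.0), np.float64(1.0), np.float64(-1.0)]
[0.47159047 0.16432949] 9.415386024930033
[-4.2 -4.8 -2.7 -3.3 -3.9 -4.6 -2.5 -3.1 -3.7 -4.3 -2.3 -2.9 -3.5 -4.1
 -2.1 -2.7 -3.3 -3.9 -2. ]
[ -3.9 -41.3 -62.4 -61.8 -64.  -63.4 -62.8 -62.2 -61.6 -63.7 -63.1 -62.6
 -62.  -64.  -63.5  -3.7  -5.9  -5.5  -5.1]
[-0.6 -0.3  0.1 -1.9 -1.5 -1.2 -0.8 -0.5 -2.4 -2.1 -1.7 -1.3 -1.  -0.6
 -2.5 -2.2 -1.8 -1.5 -1.1]
[-5.  -4.2 -5.8 -5.1 -4.3 -2.5 -3.9 -3.3 -4.7 -4.  -3.4 -2.7 -4.1]
[[ 5.32632551e-02  1.76626444e+01]
 [-9.67761277e-02  1.55349317e+01]
 [ 5.55378442e-02  9.80414520e+01]
 [-9.86459204e-02  9.86004769e+01]
 [-2.39096503e-02  1.72331186e+01]
 [-2.36797896e-02  9.81088910e+01]]
[[-9.25237909e-02  1.67881238e+01]
 [ 5.62135569e-02  1.48644192e+01]
 [-1.46974941e-02  1.62299299e+01]]
```

```bash
sed -i 's/>80/>45/' h.py; sed -i 's/cols=range(255,330,4)/cols=[249,252,255,258,318,321,324,327,330]/' m.py; cat >> m.py <<'E'
print("cap")
# cap rim edge / brown-white boundary at left end, side + scene
print(hit(*rays(sc,[(225+x/6,195+y/6) for x,y in[(150,105),(107,180),(122,130),(690,200),(660,300)]]),p))
print(hit(*rays(si,[(320+x/4.4,155+y/4.4) for x,y in[(205,518),(250,495),(300,475),(343,475),(150,53)]]),p))
c,v=rays(si,[(320+x/4.4,155+y/4.4) for x,y in[(285,515),(290,557),(283,532)]]);print(hit(c,v,p))
a=np.array([-np.sin(p[2]),np.cos(p[2]),0]);print(pl(si,[(320+283/4.4,155+532/4.4)],.038))
E
python3 m.py
```

```text
scene [ 242  211   97   44 1422]
side [ 339  166   59  106 2616]
[[ 0.49446884 -0.10610271  0.05      ]
 [ 0.46088454  0.08304421  0.05      ]]
0.47562959360533363 0.17572530126343003 [np.float64(1.0), np.float64(-1.0), np.float64(1.0), np.float64(-1.0)]
[0.47246484 0.16506466] 9.457508179522584
[-5.1 -0.8 -1.9 -0.4 -1.8 -0.3 -1.5  0.  -1.1]
[-2.6 -1.6 -0.7 -2.4 -2.2 -1.3 -2.9 -2.  -3.6]
[-1.6 -1.2 -0.8 -0.4 -0.1 -2.1 -1.7 -1.3 -1.  -0.6 -0.3 -2.2 -1.8 -1.5
 -1.1 -0.8 -0.4 -2.3 -1.9]
[-1.7 -3.3 -2.5 -1.8 -3.4 -1.7 -1.  -2.5 -1.8 -1.2 -2.6 -1.9 -1.3]
[[ 5.35526393e-02  1.85939681e+01]
 [-9.65360343e-02  1.66159425e+01]
 [ 5.62883400e-02  9.93622746e+01]
 [-9.80616867e-02  1.00126564e+02]
 [-2.36411353e-02  1.82329520e+01]
 [-2.30086349e-02  9.95271315e+01]]
[[-9.25815657e-02  1.83973346e+01]
 [ 5.62545578e-02  1.62530681e+01]
 [-1.47035334e-02  1.77297236e+01]]
cap
[[  0.09959545  -2.26667866]
 [  0.1057166   60.78419981]
 [  0.10515059  24.65545205]
 [ -0.1540763  -13.5325079 ]
 [ -0.15390879  64.74153903]]
[[  0.11667601 -77.87566388]
 [  0.11897066 -28.22299013]
 [  0.11564869  11.26807009]
 [  0.11357646  59.48589126]
 [ -0.14391963   1.44680668]]
[[  0.13351079  -8.51334602]
 [  0.15342678 -14.11541916]
 [  0.1411299  -13.50449949]]
[[0.45124662 0.12726629 0.038     ]]
```

{"fn": "step_arm", "kwargs": {
  "commands": [
    [0,[0.05,-0.12,0],8],
    [0,[0.05,-0.12,0],8],
    [0,[0.05,-0.12,0],8],
    [0,[0.278,-0.644,0],26.2],
    [0,[0.278,-0.644,0],26.2],
    [0,[0.278,-0.644,0],26.2],
    [0,[0.278,-0.644,0],26.2],
    [0,[0.278,-0.644,0],26.2],
    [0,[0.278,-0.644,0],26.2],
    [0,[0.278,-0.644,0],26.2],
    [0,[0.278,-0.644,0],26.2],
    [0,[0.278,-0.644,0],26.2],
    [0,[0.278,-0.644,0],26.2],
    [0,[0.278,-0.644,0],26.2],
    [0,[0.278,-0.644,0],26.2],
    [0,[0.278,-0.644,0],26.2],
    [0,[0.278,-0.644,0],26.2],
    [0,[0.278,-0.644,0],26.2]
  ],
  "squeeze": 20
}}

```text
time_s: 2.25
tool_pos: [0.4659, -0.021, 0.1976]
tool_rot: [[-0.986, -0.164, -0.0], [-0.164, 0.986, 0.0], [0.0, 0.0, -1.0]]
ft_force: [0.1, 0.6, -0.4]
width: -0.0
```

{"fn": "step_arm", "kwargs": {
  "commands": [
    [0,[0,0,-0.05],0],
    [0,[0,-0.001,-0.08],0],
    [0,[0,-0.001,-0.1],0],
    [0,[0,-0.001,-0.108],0],
    [0,[0,-0.001,-0.112],0],
    [0,[0,-0.001,-0.112],0]
  ]
}}

```text
time_s: 2.85
tool_pos: [0.4666, -0.0224, 0.0863]
tool_rot: [[-0.986, -0.164, 0.001], [-0.164, 0.986, -0.0], [-0.001, -0.0, -1.0]]
ft_force: [-0.0, -0.4, 1.1]
width: 0.0002
```

```bash
python3 - <<'E'
from workcell import readout, optics
import cv2
s=readout.state();print(s["tool_pos"],s["ft_force"])
for n in("side","wrist"):
    d=optics.get_image(n);i=d["pixels"][:,:,::-1]
    if n=="side": i=cv2.resize(i[120:300,260:440],None,fx=3.3,fy=3.3)
    cv2.imwrite(f"pics/{n}1.png",i)
E
```

```text
[ 0.46663988 -0.02236845  0.08626891] [-0.03218876 -0.36464325  1.07978202]
```

View pics/side1.png

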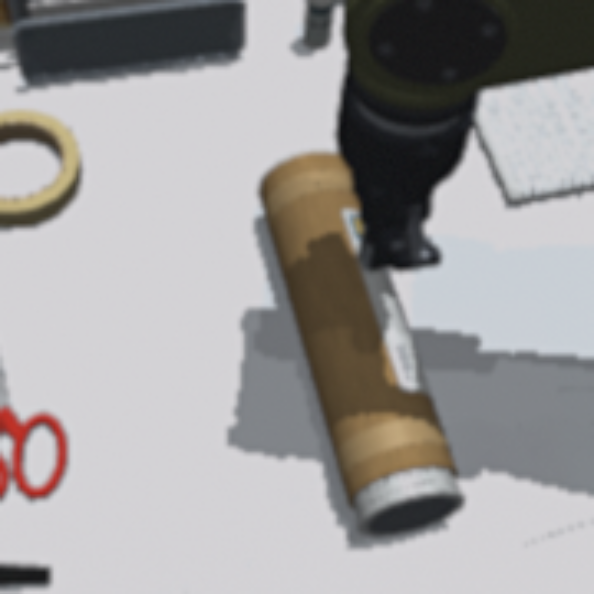

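View pics/wrist1.png

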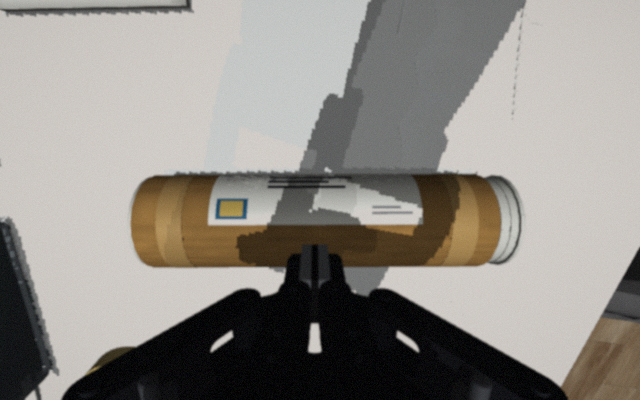

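{"fn": "step_arm", "kwargs": {
  "commands": [
    [0,[0,0,-0.005],0],
    [0,[0,0,-0.008],0],
    [0,[0,0,-0.009],0],
    [0,[0,0,-0.01],0],
    [0,[0,0,-0.01],0]
  ]
}}

```text
time_s: 3.45
tool_pos: [0.4661, -0.0229, 0.0754]
tool_rot: [[-0.987, -0.163, -0.0], [-0.163, 0.987, 0.0], [0.0, 0.0, -1.0]]
ft_force: [0.0, -0.1, -0.2]
width: -0.0004
```

{"fn": "step_arm", "kwargs": {
  "commands": [
    [0,[0,0,-0.001],0],
    [0,[0,0,-0.001],0]
  ]
}}

```text
time_s: 3.65
tool_pos: [0.4662, -0.0229, 0.0745]
tool_rot: [[-0.987, -0.163, -0.0], [-0.163, 0.987, 0.0], [0.0, 0.0, -1.0]]
ft_force: [0.0, -0.3, 1.0]
width: 0.0001
```

{"fn": "step_arm", "kwargs": {
  "commands": [
    [0,[0,0,-0.001],0],
    [0,[0,0,-0.001],0]
  ]
}}

```text
time_s: 3.85
tool_pos: [0.4662, -0.0228, 0.0735]
tool_rot: [[-0.987, -0.163, -0.0], [-0.163, 0.987, 0.0], [0.0, 0.0, -1.0]]
ft_force: [-0.1, 0.4, 0.6]
width: 0.0
```

{"fn": "step_arm", "kwargs": {
  "commands": [
    [0,[0,0,-0.001],0],
    [0,[0,0,-0.001],0]
  ]
}}

```text
time_s: 4.05
tool_pos: [0.4662, -0.0228, 0.0725]
tool_rot: [[-0.987, -0.163, -0.0], [-0.163, 0.987, 0.0], [0.0, 0.0, -1.0]]
ft_force: [0.1, -0.8, -0.4]
width: -0.0002
```

{"fn": "step_arm", "kwargs": {
  "commands": [
    [0,[0,0,-0.001],0],
    [0,[0,0,-0.001],0]
  ]
}}

```text
time_s: 4.25
tool_pos: [0.4662, -0.0229, 0.0715]
tool_rot: [[-0.987, -0.163, -0.0], [-0.163, 0.987, 0.0], [0.0, 0.0, -1.0]]
ft_force: [-0.4, -0.3, 0.1]
width: -0.0003
```

```bash
cat > snap.py <<'E'
import sys
from workcell import readout, optics
import cv2
s=readout.state();print(s["tool_pos"],s["ft_force"])
k=sys.argv[1]
for n in("side","wrist"):
    d=optics.get_image(n);i=d["pixels"][:,:,::-1];cv2.imwrite(f"pics/{n}{k}_full.png",i)
    if n=="side": i=cv2.resize(i[120:300,260:440],None,fx=3.3,fy=3.3)
    cv2.imwrite(f"pics/{n}{k}.png",i)
E
python3 snap.py 2
```

```text
[ 0.46615408 -0.02285703  0.07148903] [-0.39542493 -0.2579486   0.08922148]
```

View pics/wrist2.png

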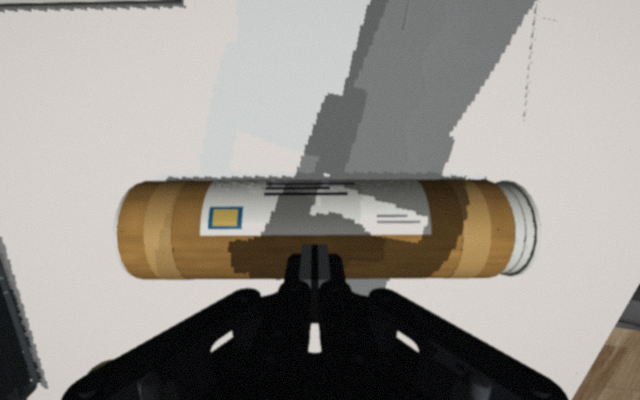

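View pics/side2.png

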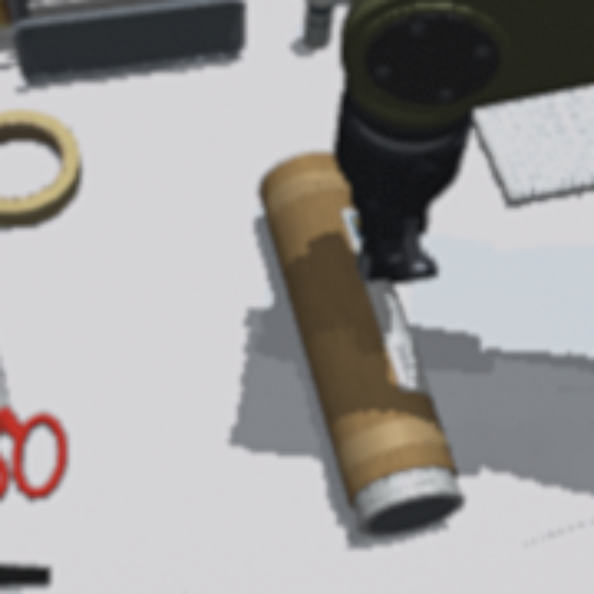

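```bash
cat > w.py <<'E'
from h import *
# wrist-based measure: python w.py toprow/botrow via saturation/brightness profile
def meas(show=True):
    d=optics.get_image("wrist");s=readout.state()
    q=d["R"]@s["tool_pos"]+d["t"];uv=cv2.projectPoints(np.array([s["tool_pos"]]),cv2.Rodrigues(d["R"])[0],d["t"],d["K"],np.array(d["dist"],float))[0].ravel()
    print("tcp",s["tool_pos"],"px",uv)
    m,st=comp(brown(d),(160,230) if len(__import__('sys').argv)<2 else eval(__import__('sys').argv[1]))
    print("st",st)
    return d,s,m
if __name__=="__main__":
    d,s,m=meas()
    for c in (135,150,165,180,460,475,490,500):
        r=np.where(m[:,c])[0]; 
        if len(r): print(c,r.min(),r.max())
    cv2.imwrite('pics/wmask.png',(m*255).astype(np.uint8))
    p=np.load('p.npy')
    for c in (160,180,470,490):
        r=np.where(m[:,c])[0]
        cc,v=rays(d,[(c,r.min()-.5),(c,r.max()+.5)])
        print(np.round(axdist(cc,v,p)*1e3,1))
E
python3 w.py
```

```text
tcp [ 0.46625346 -0.02286283  0.07163829] px [315.32567337 234.81659699]
st [  116   179   399   104 24115]
135 186 276
150 182 278
165 182 278
180 180 278
460 179 277
475 180 277
490 182 276
500 188 273
[-36.8  37.3]
[-38.3  37.3]
[-38.   36.8]
[-36.5  36.1]
```

{"fn": "step_arm", "kwargs": {
  "commands": [
    [0,[0,0,-0.001],0],
    [0,[0,0,-0.001],0]
  ]
}}

```text
time_s: 4.6
tool_pos: [0.4662, -0.0229, 0.0705]
tool_rot: [[-0.987, -0.163, -0.0], [-0.163, 0.987, -0.0], [0.0, 0.0, -1.0]]
ft_force: [0.2, -0.5, -0.0]
width: -0.0002
```

{"fn": "step_arm", "kwargs": {
  "commands": [
    [0,[0,0,-0.001],0],
    [0,[0,0,-0.001],0]
  ]
}}

```text
time_s: 4.8
tool_pos: [0.4661, -0.0229, 0.0694]
tool_rot: [[-0.987, -0.163, -0.0], [-0.163, 0.987, 0.0], [0.0, 0.0, -1.0]]
ft_force: [1.4, -0.0, -0.4]
width: -0.0002
```

{"fn": "step_arm", "kwargs": {
  "commands": [
    [0,[0,0,-0.001],0],
    [0,[0,0,-0.001],0]
  ]
}}

```text
time_s: 5.0
tool_pos: [0.4662, -0.0229, 0.0685]
tool_rot: [[-0.987, -0.163, -0.0], [-0.163, 0.987, 0.0], [0.0, 0.0, -1.0]]
ft_force: [0.0, -0.3, 0.1]
width: -0.0001
```

```bash
python3 snap.py 3; python3 w.py; python3 -c "
import cv2
a=cv2.imread('pics/wrist3_full.png')[160:310,230:400];cv2.imwrite('pics/w3z.png',cv2.resize(a,None,fx=4,fy=4))"
```

```text
[ 0.46616154 -0.02285718  0.06847328] [ 0.01406611 -0.25189279  0.11053248]
tcp [ 0.46628923 -0.02285802  0.06862697] px [315.32534583 234.86432132]
st [  113   180   405   102 24693]
135 185 279
150 182 281
165 182 281
180 181 281
460 180 280
475 181 279
490 182 279
500 186 276
[-36.7  37.8]
[-38.2  37.8]
[-37.9  37.3]
[-37.2  36.6]
```

View pics/w3z.png

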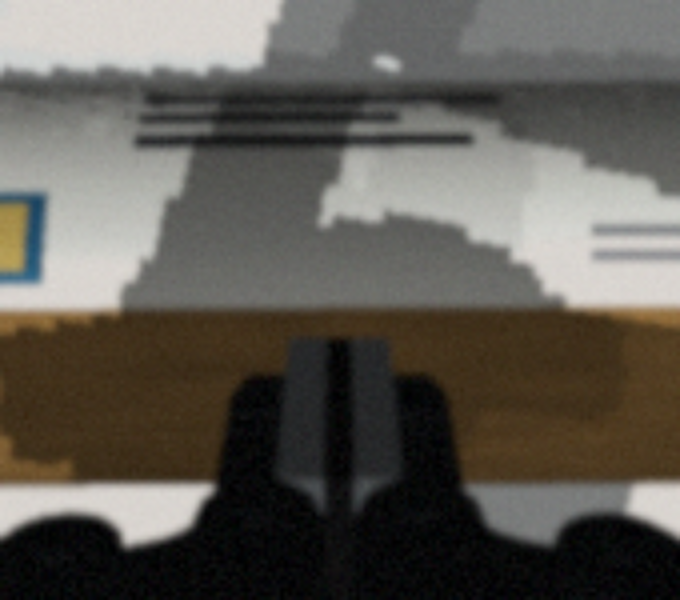

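View pics/side3.png

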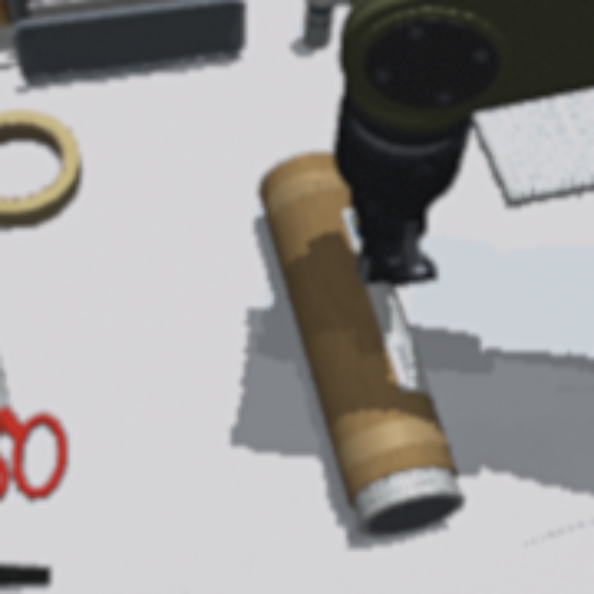

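```bash
python3 - <<'E'
from h import *
d=optics.get_image("wrist");s=readout.state()
C=-d["R"].T@d["t"];T=s["tool_rot"];print("cam in tool",T.T@(C-s["tool_pos"]), "R in tool",d["R"]@T)
for o in [(0,0,0),(.011,0,0),(-.011,0,0),(0,0,-.01),(0,0,-.02),(.011,0,-.02),(.011,0,-.04),(-.011,0,-.04),(0,.01,0)]:
    print(o,cv2.projectPoints((s["tool_pos"]+T@np.array(o))[None],cv2.Rodrigues(d["R"])[0],d["t"],d["K"],np.array(d["dist"],float))[0].ravel())
c,v=rays(d,[(315,237.5),(250,235),(400,235),(315,245)]);print(hit(c,v,np.load('p.npy')))
E
```

```text
cam in tool [ 0.07794436 -0.0006256  -0.1749737 ] R in tool [[ 2.86234666e-04  9.99999861e-01  4.41679868e-04]
 [-9.52399612e-01  4.07256884e-04 -3.04852117e-01]
 [-3.04852255e-01 -3.33396491e-04  9.52399597e-01]]
(0, 0, 0) [315.33096311 234.7594328 ]
(0.011, 0, 0) [315.35447392 219.06954812]
(-0.011, 0, 0) [315.30825563 249.9051772 ]
(0, 0, -0.01) [315.37850364 241.32979391]
(0, 0, -0.02) [315.43132476 248.63023016]
(0.011, 0, -0.02) [315.45951847 231.43933029]
(0.011, 0, -0.04) [315.59141109 246.971793  ]
(-0.011, 0, -0.04) [315.523596   284.14390113]
(0, 0.01, 0) [330.57964952 234.76600058]
[[-0.02176665 16.18573673]
 [-0.06309997 18.64584598]
 [ 0.03227034 18.49462616]
 [-0.02177135  8.86343778]]
```

```bash
python3 - <<'E'
from h import *
s=readout.state();T=s["tool_rot"]
for n in("side","scene"):
    d=optics.get_image(n);im=d["pixels"][:,:,::-1].copy()
    for z in (0,-.02,-.04):
        u=cv2.projectPoints((s["tool_pos"]+T@np.array([0,0,z]))[None],cv2.Rodrigues(d["R"])[0],d["t"],d["K"],np.array(d["dist"],float))[0].ravel();print(n,z,u)
    u=u.astype(int);x0,y0=u[0]-60,u[1]-45
    cv2.imwrite(f'pics/{n}4z.png',cv2.resize(im[y0:y0+100,x0:x0+120],None,fx=6,fy=6));print(x0,y0)
E
```

```text
side 0 [370.93943133 209.54903784]
side -0.02 [371.84919093 205.06739278]
side -0.04 [372.7971938  200.39888797]
312 155
scene 0 [289.34766716 225.09348567]
scene -0.02 [288.88232285 218.90919442]
scene -0.04 [288.40701027 212.57756907]
228 167
```

View pics/side4z.png

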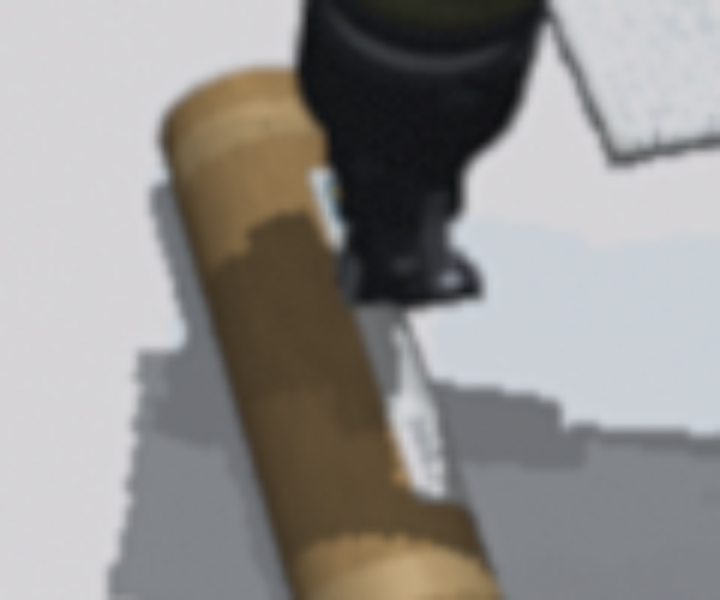

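View pics/scene4z.png

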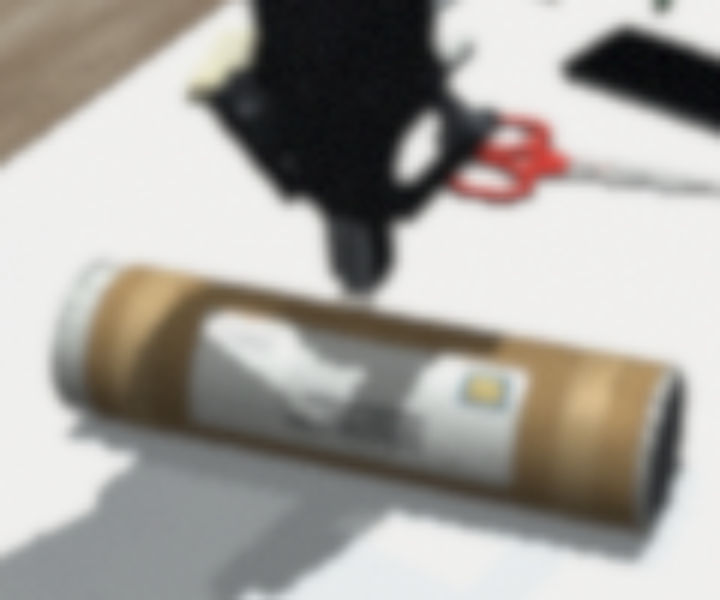

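{"fn": "step_arm", "kwargs": {
  "commands": [
    [0,[0,0,-0.001],0],
    [0,[0,0,-0.002],0],
    [0,[0,0,-0.003],0],
    [0,[0,0,-0.003],0]
  ]
}}

```text
time_s: 5.7
tool_pos: [0.4661, -0.0228, 0.0654]
tool_rot: [[-0.987, -0.163, -0.0], [-0.163, 0.987, 0.0], [0.0, 0.0, -1.0]]
ft_force: [0.5, 0.4, 0.6]
width: -0.0002
```

{"fn": "step_arm", "kwargs": {
  "commands": [
    [0,[0,0,-0.001],0],
    [0,[0,0,-0.002],0],
    [0,[0,0,-0.002],0]
  ]
}}

```text
time_s: 6.0
tool_pos: [0.4661, -0.0229, 0.0634]
tool_rot: [[-0.987, -0.163, -0.0], [-0.163, 0.987, 0.0], [0.0, 0.0, -1.0]]
ft_force: [0.6, -0.5, 0.4]
width: 0.0003
```

{"fn": "step_arm", "kwargs": {
  "commands": [
    [0,[0,0,-0.001],0],
    [0,[0,0,-0.002],0],
    [0,[0,0,-0.002],0]
  ]
}}

```text
time_s: 6.3
tool_pos: [0.4661, -0.0228, 0.0614]
tool_rot: [[-0.987, -0.163, -0.0], [-0.163, 0.987, 0.0], [0.0, 0.0, -1.0]]
ft_force: [0.7, -0.4, -0.3]
width: 0.0003
```

```bash
python3 snap.py 5; python3 -c "
import cv2
a=cv2.imread('pics/wrist5_full.png')[160:310,230:400];cv2.imwrite('pics/w5z.png',cv2.resize(a,None,fx=4,fy=4))"
```

```text
[ 0.46610175 -0.02284109  0.06140868] [ 0.71597696 -0.39546863 -0.28309945]
```

View pics/w5z.png

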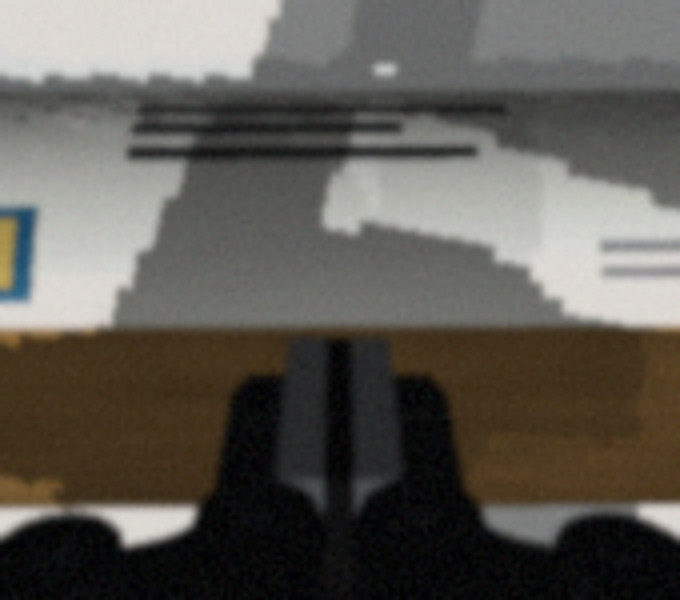

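{"fn": "step_arm", "kwargs": {
  "commands": [
    [0,[0,0,-0.001],0],
    [0,[0,0,-0.002],0],
    [0,[0,0,-0.002],0]
  ]
}}

```text
time_s: 6.7
tool_pos: [0.4661, -0.0229, 0.0594]
tool_rot: [[-0.987, -0.163, -0.0], [-0.163, 0.987, 0.0], [0.0, 0.0, -1.0]]
ft_force: [-0.4, -0.1, -0.0]
width: 0.0
```

{"fn": "step_arm", "kwargs": {
  "commands": [
    [0,[0,0,-0.001],0],
    [0,[0,0,-0.002],0],
    [0,[0,0,-0.002],0]
  ]
}}

```text
time_s: 7.0
tool_pos: [0.4661, -0.0229, 0.0574]
tool_rot: [[-0.987, -0.163, -0.0], [-0.163, 0.987, 0.0], [0.0, 0.0, -1.0]]
ft_force: [-0.2, 0.2, 0.4]
width: 0.0003
```

{"fn": "step_arm", "kwargs": {
  "commands": [
    [0,[0,0,-0.001],0],
    [0,[0,0,-0.001],0]
  ]
}}

```text
time_s: 7.2
tool_pos: [0.4662, -0.0229, 0.0565]
tool_rot: [[-0.987, -0.163, -0.0], [-0.163, 0.987, 0.0], [0.0, 0.0, -1.0]]
ft_force: [0.1, 0.2, -0.2]
width: -0.0002
```

{"fn": "step_arm", "kwargs": {
  "commands": [
    [0,[0,0,-0.001],0],
    [0,[0,0,-0.001],0]
  ]
}}

```text
time_s: 7.4
tool_pos: [0.4661, -0.0229, 0.0555]
tool_rot: [[-0.987, -0.163, -0.0], [-0.163, 0.987, 0.0], [0.0, 0.0, -1.0]]
ft_force: [-0.9, -0.2, 0.2]
width: 0.0
```

{"fn": "step_arm", "kwargs": {
  "commands": [
    [0,[0,0,-0.001],0],
    [0,[0,0,-0.001],0]
  ]
}}

```text
time_s: 7.6
tool_pos: [0.4662, -0.0229, 0.0545]
tool_rot: [[-0.987, -0.163, -0.0], [-0.163, 0.987, 0.0], [0.0, 0.0, -1.0]]
ft_force: [0.3, 0.5, 0.4]
width: 0.0001
```

{"fn": "step_arm", "kwargs": {
  "commands": [
    [0,[0,0,-0.001],0],
    [0,[0,0,-0.001],0]
  ]
}}

```text
time_s: 7.8
tool_pos: [0.4661, -0.0229, 0.0535]
tool_rot: [[-0.987, -0.163, -0.0], [-0.163, 0.987, 0.0], [0.0, 0.0, -1.0]]
ft_force: [-0.4, 0.6, -0.3]
width: 0.0001
```

```bash
python3 snap.py 6; python3 - <<'E'
import cv2
from workcell import optics
a=cv2.imread('pics/wrist6_full.png')[160:310,230:400];cv2.imwrite('pics/w6z.png',cv2.resize(a,None,fx=4,fy=4))
a=optics.get_image("scene")["pixels"][167:267,228:348,::-1];cv2.imwrite('pics/scene6z.png',cv2.resize(a,None,fx=6,fy=6))
E
```

```text
[ 0.46612379 -0.02285114  0.05345296] [-0.40579181  0.61488977 -0.29856977]
```

View pics/w6z.png

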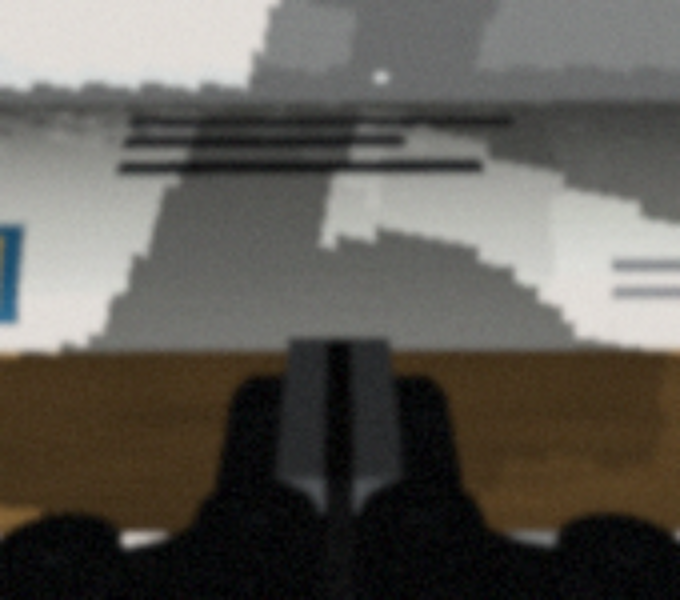

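View pics/scene6z.png

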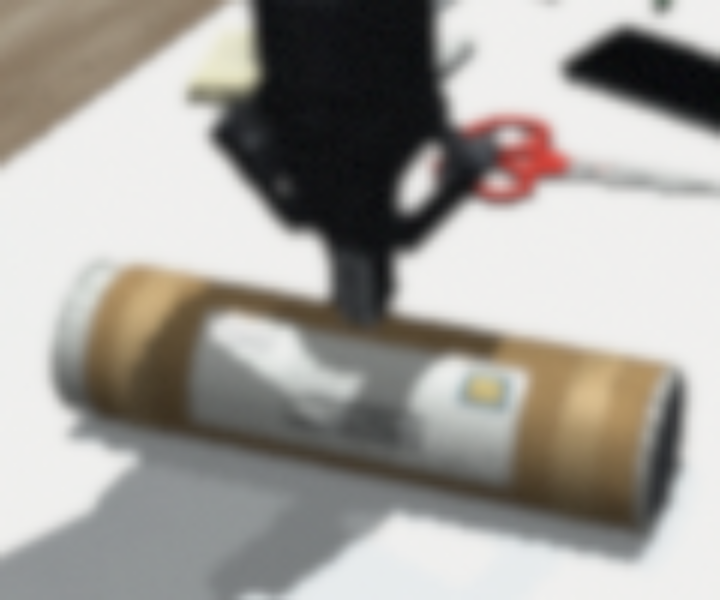

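{"fn": "step_arm", "kwargs": {
  "commands": [
    [0,[0,0,-0.001],0],
    [0,[0,0,-0.001],0]
  ]
}}

```text
time_s: 8.15
tool_pos: [0.4662, -0.0229, 0.0525]
tool_rot: [[-0.987, -0.163, -0.0], [-0.163, 0.987, 0.0], [0.0, 0.0, -1.0]]
ft_force: [-1.4, 0.1, 0.6]
width: 0.0002
```

{"fn": "step_arm", "kwargs": {
  "commands": [
    [0,[0,0,-0.001],0],
    [0,[0,0,-0.001],0]
  ]
}}

```text
time_s: 8.35
tool_pos: [0.4661, -0.0228, 0.0515]
tool_rot: [[-0.987, -0.163, -0.0], [-0.163, 0.987, 0.0], [0.0, 0.0, -1.0]]
ft_force: [0.4, 0.0, 0.2]
width: 0.0
```

{"fn": "step_arm", "kwargs": {
  "commands": [
    [0,[0,0,-0.001],0],
    [0,[0,0,-0.001],0]
  ]
}}

```text
time_s: 8.55
tool_pos: [0.4661, -0.0228, 0.0504]
tool_rot: [[-0.987, -0.163, -0.0], [-0.163, 0.987, 0.0], [0.0, 0.0, -1.0]]
ft_force: [0.1, 0.0, 0.2]
width: -0.0001
```

{"fn": "step_arm", "kwargs": {
  "commands": [
    [0,[0,0,-0.001],0],
    [0,[0,0,-0.001],0]
  ]
}}

```text
time_s: 8.75
tool_pos: [0.4661, -0.0229, 0.0495]
tool_rot: [[-0.987, -0.163, -0.0], [-0.163, 0.987, 0.0], [0.0, 0.0, -1.0]]
ft_force: [0.3, 0.4, 0.1]
width: -0.0002
```

```bash
python3 snap.py 7; python3 - <<'E'
from h import *
d=optics.get_image("scene")
a=d["pixels"][185:245,258:318,::-1];cv2.imwrite('pics/scene7z.png',cv2.resize(a,None,fx=9,fy=9,interpolation=cv2.INTER_CUBIC))
a=optics.get_image("side")["pixels"][170:230,345:405,::-1];cv2.imwrite('pics/side7z.png',cv2.resize(a,None,fx=9,fy=9,interpolation=cv2.INTER_CUBIC))
E
```

```text
[ 0.46613702 -0.02285844  0.04946232] [0.25745396 0.38205778 0.11282808]
```

View pics/scene7z.png

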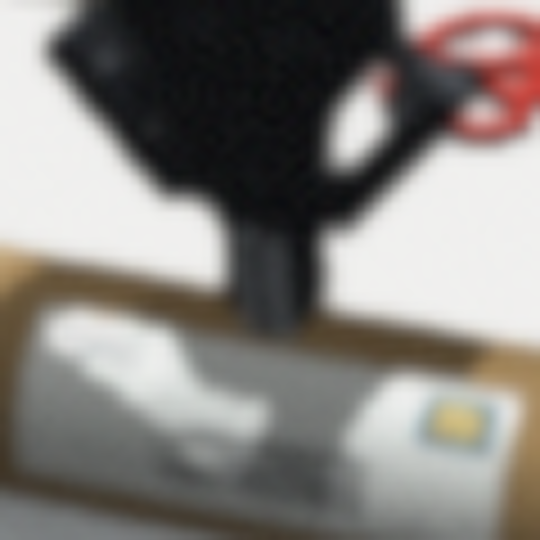

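View pics/side7z.png

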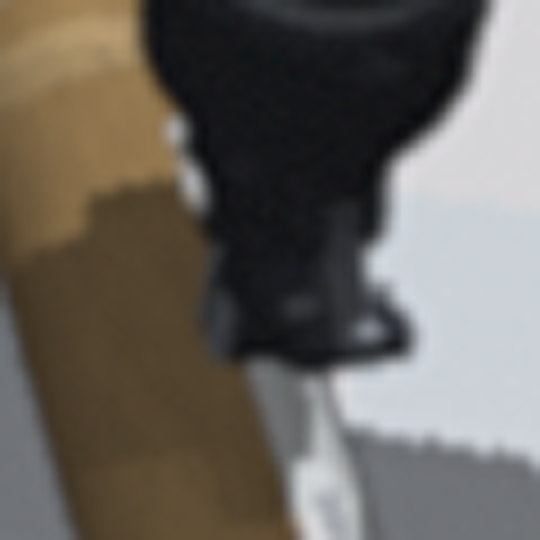

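```bash
python3 - <<'E'
from h import *
s=readout.state();T=s["tool_rot"]
w=optics.get_image("wrist");d=optics.get_image("scene")
c1,v1=rays(w,[(315.3,244.5)]);c2,v2=rays(d,[(288.2,221.9)])
A=np.c_[v1[0],-v2[0]];t=np.linalg.lstsq(A,c2-c1,rcond=None)[0]
P1=c1+t[0]*v1[0];P2=c2+t[1]*v2[0];print(P1,P2,T.T@(P1-s["tool_pos"]),T.T@(P2-s["tool_pos"]))
cv2.imwrite('pics/wf.png',cv2.resize(w["pixels"][200:400,200:440,::-1],None,fx=3,fy=3))
E
```

```text
[ 0.45626571 -0.02466177  0.08507623] [ 0.45768368 -0.02597304  0.08564677] [ 0.01015172 -0.00012696 -0.03543909] [ 0.0089661  -0.00165157 -0.03600956]
```

View pics/wf.png

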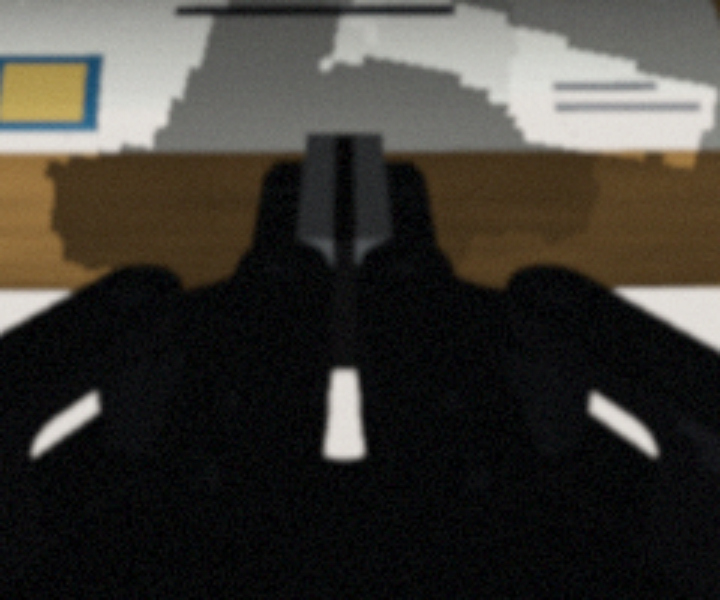

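{"fn": "step_arm", "kwargs": {
  "commands": [
    [0,[0.002,0,-0.002],0],
    [0,[0.002,0,-0.004],0],
    [0,[0.002,0,-0.006],0],
    [0,[0.002,0,-0.007],0],
    [0,[0.002,0,-0.007],0]
  ]
}}

```text
time_s: 9.55
tool_pos: [0.4682, -0.0229, 0.0425]
tool_rot: [[-0.987, -0.163, -0.0], [-0.163, 0.987, 0.0], [0.0, 0.0, -1.0]]
ft_force: [0.5, -0.2, -0.4]
width: 0.0001
```

{"fn": "step_arm", "kwargs": {
  "commands": [
    [0,[0,0,-0.001],0],
    [0,[0,0,-0.001],0]
  ]
}}

```text
time_s: 9.75
tool_pos: [0.4689, -0.0228, 0.0423]
tool_rot: [[-0.987, -0.163, 0.001], [-0.163, 0.987, 0.0], [-0.001, -0.0, -1.0]]
ft_force: [-0.0, 0.4, 4.6]
width: 0.0
```

{"fn": "step_arm", "kwargs": {
  "commands": [
    [0,[0,0,-0.001],0],
    [0,[0,0,-0.001],0]
  ]
}}

```text
time_s: 9.95
tool_pos: [0.4697, -0.0227, 0.0422]
tool_rot: [[-0.987, -0.163, 0.003], [-0.163, 0.987, 0.0], [-0.003, -0.0, -1.0]]
ft_force: [-0.1, 2.4, 7.0]
width: -0.0001
```

{"fn": "step_arm", "kwargs": {
  "commands": [
    [0,[0.001,0,0.0005],0],
    [0,[0.004,0.0007,0.0005],0],
    [0,[0.008,0.0013,0.0005],0],
    [0,[0.012,0.002,0.0005],0],
    [0,[0.016,0.0026,0.0005],0],
    [0,[0.018,0.003,0.0005],0],
    [0,[0.018,0.003,0.0005],0]
  ]
}}

```text
time_s: 10.65
tool_pos: [0.4875, -0.0197, 0.0422]
tool_rot: [[-0.987, -0.163, 0.002], [-0.163, 0.987, 0.0], [-0.002, -0.0, -1.0]]
ft_force: [-1.2, 1.8, 5.4]
width: -0.0004
```

```bash
python3 snap.py 8;python3 w.py
```

```text
[ 0.48751954 -0.01967992  0.04224018] [-1.21939053  1.81348543  5.44694746]
tcp [ 0.48733499 -0.01971811  0.04223222] px [315.30972146 234.68417185]
st [   78   172   478   124 29644]
135 175 288
150 173 288
165 174 288
180 174 288
460 173 286
475 172 287
490 173 287
500 173 286
[-28.   45.6]
[-28.   45.6]
[-29.   44.6]
[-28.4  45.2]
```

View pics/wrist8.png

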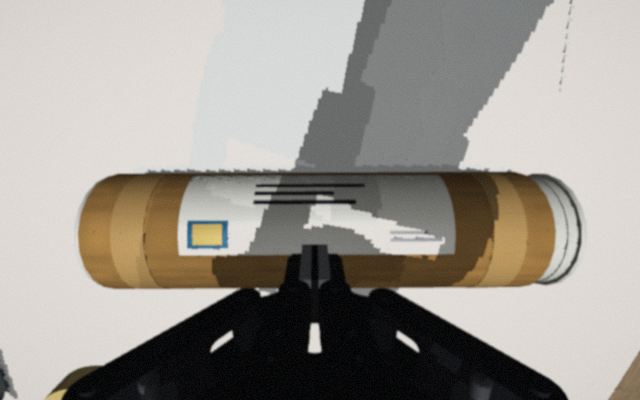

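{"fn": "step_arm", "kwargs": {
  "commands": [
    [0,[0.002,0.0003,0],0],
    [0,[0.006,0.001,0],0],
    [0,[0.01,0.0017,0],0],
    [0,[0.013,0.0022,0],0],
    [0,[0.013,0.0022,0],0],
    [0,[0.013,0.0022,0.003],0],
    [0,[0.013,0.0022,0.008],0],
    [0,[0.013,0.0022,0.012],0],
    [0,[0.013,0.0022,0.012],0]
  ]
}}

```text
time_s: 11.7
tool_pos: [0.4995, -0.0178, 0.0537]
tool_rot: [[-0.987, -0.163, 0.001], [-0.163, 0.987, -0.0], [-0.001, -0.0, -1.0]]
ft_force: [-0.1, 0.1, 0.5]
width: 0.0001
```

```bash
python3 snap.py 9;python3 w.py
```

```text
[ 0.49950203 -0.01782937  0.05365654] [-0.13707149  0.08508729  0.45742869]
tcp [ 0.49904148 -0.01771105  0.05296387] px [315.39039669 234.49300622]
st [   90   160   453   112 26206]
135 163 270
150 163 271
165 162 271
180 162 270
460 161 269
475 161 269
490 161 269
500 161 269
[-22.1  51.3]
[-22.1  50.6]
[-22.5  50.2]
[-22.5  50.2]
```

View pics/wrist9.png

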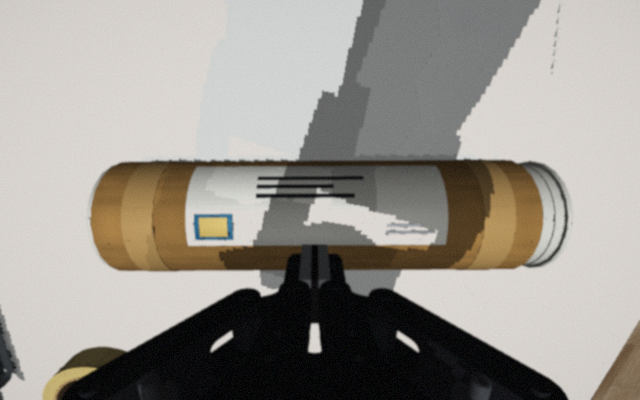

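{"fn": "step_arm", "kwargs": {
  "commands": [
    [0,[-0.01,-0.0013,0],0],
    [0,[-0.0197,-0.0025,0],0],
    [0,[-0.0197,-0.0025,-0.005],0],
    [0,[-0.0197,-0.0025,-0.009],0],
    [0,[-0.0197,-0.0025,-0.011],0],
    [0,[-0.0197,-0.0025,-0.012],0],
    [0,[-0.0197,-0.0025,-0.012],0]
  ]
}}

```text
time_s: 12.55
tool_pos: [0.4806, -0.0199, 0.0419]
tool_rot: [[-0.987, -0.163, 0.002], [-0.163, 0.987, 0.001], [-0.002, 0.0, -1.0]]
ft_force: [-0.5, 2.1, 4.0]
width: -0.0002
```

{"fn": "step_arm", "kwargs": {
  "commands": [
    [0,[0.002,0.0003,0],0],
    [0,[0.006,0.001,0],0],
    [0,[0.01,0.0016,0],0],
    [0,[0.014,0.0023,0],0],
    [0,[0.018,0.003,0],0],
    [0,[0.022,0.0036,0],0],
    [0,[0.026,0.0043,0],0],
    [0,[0.03,0.005,0],0],
    [0,[0.034,0.0056,0],0],
    [0,[0.036,0.0059,0],0],
    [0,[0.036,0.0059,0],0],
    [0,[0.036,0.0059,0.003],0],
    [0,[0.036,0.0059,0.008],0],
    [0,[0.036,0.0059,0.012],0],
    [0,[0.036,0.0059,0.012],0]
  ]
}}

```text
time_s: 14.05
tool_pos: [0.516, -0.0144, 0.0538]
tool_rot: [[-0.987, -0.163, 0.001], [-0.163, 0.987, -0.0], [-0.001, -0.0, -1.0]]
ft_force: [-0.1, 0.8, -0.1]
width: 0.0002
```

```bash
python3 snap.py 10;python3 w.py
```

```text
[ 0.5159668  -0.01441142  0.05375313] [-0.07455616  0.76280034 -0.13738416]
tcp [ 0.51539731 -0.01434302  0.05298507] px [315.37667923 234.43587483]
st [   90   163   452   111 26958]
135 166 273
150 166 273
165 165 273
180 165 273
460 164 272
475 164 272
490 165 271
500 164 271
[-3.6 66.8]
[-3.6 66.8]
[-4.7 66.4]
[-3.4 65.8]
```

View pics/wrist10.png

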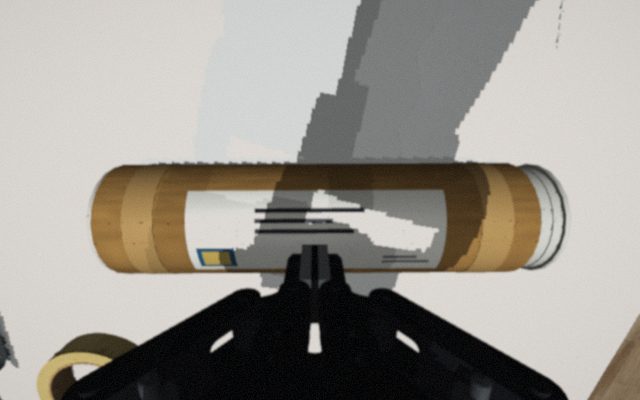

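{"fn": "step_arm", "kwargs": {
  "commands": [
    [0,[0,0,0.03],0],
    [0,[-0.02,0,0.07],0],
    [0,[-0.04,0,0.1],0],
    [0,[-0.06,0,0.12],0],
    [0,[-0.08,0,0.12],0],
    [0,[-0.08,0,0.12],0],
    [0,[-0.08,0,0.12],0]
  ]
}}

```text
time_s: 14.9
tool_pos: [0.4355, -0.0143, 0.1727]
tool_rot: [[-0.987, -0.163, 0.0], [-0.163, 0.987, 0.0], [-0.0, -0.0, -1.0]]
ft_force: [-0.5, 0.2, 0.6]
width: 0.0002
```

```bash
python3 snap.py 11
```

```text
[ 0.43551197 -0.01426142  0.17274235] [-0.48987179  0.22009151  0.60802008]
```

View pics/wrist11.png

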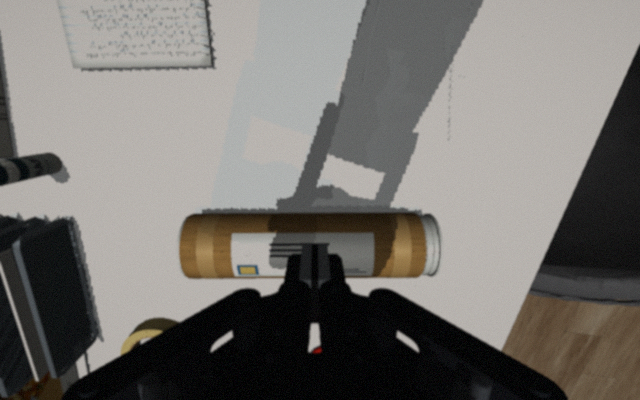

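{"fn": "step_arm", "kwargs": {
  "commands": [
    [0,[0.04,0.007,0],0],
    [0,[0.08,0.013,0],0],
    [0,[0.12,0.02,-0.01],0],
    [0,[0.13,0.0215,-0.02],0],
    [0,[0.13,0.0215,-0.02],0],
    [0,[0.13,0.0215,-0.02],0]
  ]
}}

```text
time_s: 15.6
tool_pos: [0.5651, 0.0073, 0.1518]
tool_rot: [[-0.987, -0.163, -0.003], [-0.163, 0.987, 0.0], [0.003, 0.001, -1.0]]
ft_force: [-0.7, 0.3, -0.0]
width: 0.0001
```

```bash
python3 snap.py 12
```

```text
[0.56507334 0.00727943 0.15182109] [-0.7409978   0.25451483 -0.03892233]
```

View pics/wrist12.png

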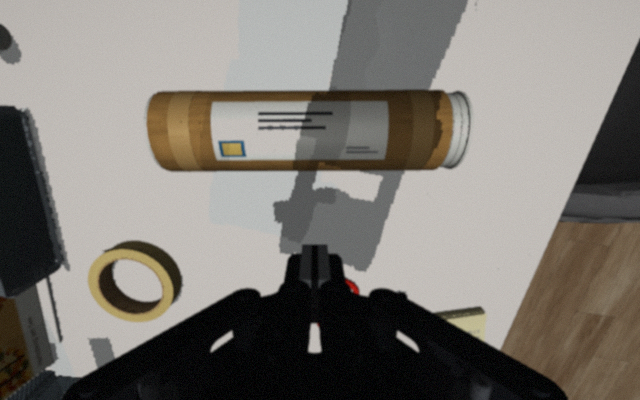

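```bash
cat > lab.py <<'E'
from h import *
def run(tag):
    d=optics.get_image("wrist");s=readout.state()
    cv2.imwrite(f'pics/lab{tag}.png',d["pixels"][:,:,::-1])
    h=cv2.cvtColor(d["pixels"],cv2.COLOR_RGB2HSV)
    m=((h[...,0]>8)&(h[...,0]<25)&(h[...,1]>90)).astype(np.uint8)
    n,l,st,_=cv2.connectedComponentsWithStats(m)
    k=1+np.argmax(st[1:,4]*(st[1:,2]>150));m=l==k;x,y,w,hh=st[k,:4];print("bbox",x,y,w,hh)
    col=lambda c:np.where(m[:,c])[0]
    A=[int(x+w*f) for f in np.r_[.1:.2:4j,.8:.88:4j]]
    top=[(c,col(c).min()-.5) for c in A];bot=[(c,col(c).max()+.5) for c in A]
    G=[(*rays(d,top),1),(*rays(d,bot),-1)]
    # width check with free radius
    def f(q): return np.concatenate([(g*axdist(c,v,[q[0],0,q[1]])*SG-q[2])*1e3 for c,v,g in G])
    best=None
    for SG in(1,-1):
        fun=lambda q,SG=SG:np.concatenate([(SG*g*axdist(c,v,[q[0],0,q[1]])-q[2])*1e3 for c,v,g in G])
        r=least_squares(fun,[.505,.165,.038]);
        if best is None or (r.x[2]>0): best=r
    q=best.x;p=[q[0],0,q[1]];print("x@y0 %.4f yaw %.2f r %.4f rms %.2f"%(q[0],np.degrees(q[1]),q[2],np.sqrt(np.mean(best.fun**2))))
    # label edges: transitions inside the tube
    up=[];lo=[]
    for f in np.r_[.25:.38:5j,.62:.74:5j]:
        c=int(x+w*f);r=col(c);g=np.where(np.diff(r)>4)[0]
        if len(g)==0: continue
        up.append((c,r[g[0]]+.5));lo.append((c,r[g[-1]+1]-.5))
    hu=hit(*rays(d,up),p);hl=hit(*rays(d,lo),p)
    print("near",np.round(hu[:,1],1));print("far",np.round(hl[:,1],1))
    print("centre angle (+ = toward robot)",np.median(hu[:,1])/2+np.median(hl[:,1])/2,np.median(hu[:,1])-40,np.median(hl[:,1])+40)
    # label ends along axis
    for fr in(.4,.6):
        r=int(y+hh*fr);cc=np.where(m[r])[0];g=np.diff(cc);i=np.argmax(g);print("ends",np.round(hit(*rays(d,[(cc[i]+.5,r),(cc[i+1]-.5,r),(cc.min()-.5,r),(cc.max()+.5,r)]),p)[:,0],4))
    np.save('p2.npy',p)
    return d,p
if __name__=="__main__":
    import sys;run(sys.argv[1])
E
python3 lab.py a
```

```text
bbox 148 90 305 80
x@y0 0.5072 yaw 9.63 r 0.0365 rms 0.05
near [46.8 46.7 46.6 46.6 46.5 45.8 47.6 47.5 47.4 47.3]
far [-37.8 -37.9 -38.  -38.1 -36.3 -36.9 -37.  -37.  -37.1 -37.2]
centre angle (+ = toward robot) 4.81526674127711 6.790443210940687 2.8400902716135334
ends [-0.0914  0.0594 -0.1438  0.1124]
ends [-0.0916  0.0601 -0.1445  0.1129]
```

{"fn": "step_arm", "kwargs": {
  "commands": [
    [0,[-0.03,-0.012,0],0],
    [0,[-0.0587,-0.0237,-0.02],0],
    [0,[-0.0587,-0.0237,-0.06],0],
    [0,[-0.0587,-0.0237,-0.09],0],
    [0,[-0.0587,-0.0237,-0.1],0],
    [0,[-0.0587,-0.0237,-0.106],0],
    [0,[-0.0587,-0.0237,-0.11],0],
    [0,[-0.0587,-0.0237,-0.112],0],
    [0,[-0.0587,-0.0237,-0.112],0]
  ]
}}

```text
time_s: 16.65
tool_pos: [0.508, -0.0166, 0.0424]
tool_rot: [[-0.987, -0.163, 0.002], [-0.163, 0.987, -0.0], [-0.002, -0.001, -1.0]]
ft_force: [0.5, 0.2, 0.5]
width: 0.0002
```

{"fn": "step_arm", "kwargs": {
  "commands": [
    [0,[0.001,0.0002,0],0],
    [0,[0.003,0.0005,0],0],
    [0,[0.005,0.0008,0],0],
    [0,[0.007,0.0011,0],0],
    [0,[0.007,0.0011,0],0],
    [0,[0.007,0.0011,0],0]
  ]
}}

```text
time_s: 17.25
tool_pos: [0.515, -0.0154, 0.0422]
tool_rot: [[-0.987, -0.163, 0.002], [-0.163, 0.987, -0.0], [-0.002, -0.0, -1.0]]
ft_force: [0.1, 0.6, 6.0]
width: 0.0001
```

{"fn": "step_arm", "kwargs": {
  "commands": [
    [0,[0,0,0.002],0],
    [0,[0,0,0.005],0],
    [0,[0,0,0.03],0],
    [0,[0.02,0.008,0.07],0],
    [0,[0.05,0.02,0.1],0],
    [0,[0.052,0.02,0.112],0],
    [0,[0.052,0.02,0.112],0],
    [0,[0.052,0.02,0.112],0]
  ]
}}

```text
time_s: 18.05
tool_pos: [0.5643, 0.0045, 0.1514]
tool_rot: [[-0.987, -0.163, -0.003], [-0.163, 0.987, 0.0], [0.003, 0.001, -1.0]]
ft_force: [0.4, -0.1, 0.7]
width: 0.0
```

```bash
python3 lab.py b; python3 snap.py 13
```

```text
bbox 150 96 305 80
x@y0 0.5103 yaw 9.64 r 0.0365 rms 0.26
near [41.  40.9 40.8 42.4 42.3 41.7 41.6 41.6 41.5 41.4]
far [-43.4 -43.5 -43.6 -43.7 -43.8 -42.3 -42.4 -42.5 -42.6 -42.7]
centre angle (+ = toward robot) -0.7675621118487435 1.5162921807249958 -3.0514164044224827
ends [-0.0906  0.06   -0.1437  0.113 ]
ends [-0.0908  0.0599 -0.1436  0.1127]
[0.56377674 0.00451607 0.1506496 ] [-0.52774864 -0.23631422  0.06875129]
```

View pics/labb.png

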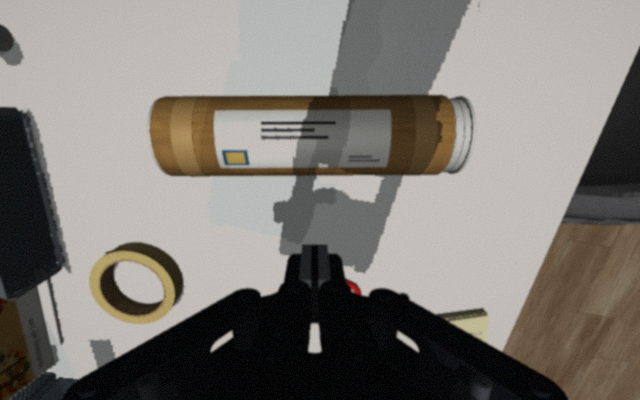

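View pics/side13.png

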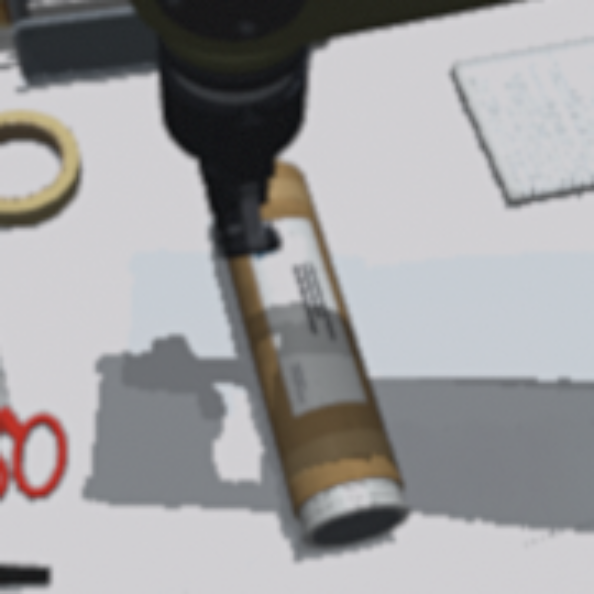

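```bash
python3 - <<'E'
from h import *
s=readout.state();print(s["qpos"],s["tool_pos"])
p=np.load('p2.npy');d=optics.get_image("wrist")
im=d["pixels"][85:185,400:490,::-1];cv2.imwrite('pics/capb.png',cv2.resize(im,None,fx=6,fy=6))
print(hit(*rays(d,[(471.5,125),(472.5,135),(471,145),(455,135)]),p,.037))
E
```

```text
[-4.99693584e+00 -1.63347573e+00  1.08213091e+02 -3.47995881e-03
  7.36638772e+01 -1.04340189e+02] [0.56383496 0.00448762 0.15063528]
[[ 0.12767838 18.9723803 ]
 [ 0.12886939  6.09057826]
 [ 0.12894068 -6.86738042]
 [ 0.11405821  6.19408327]]
```

View pics/capb.png

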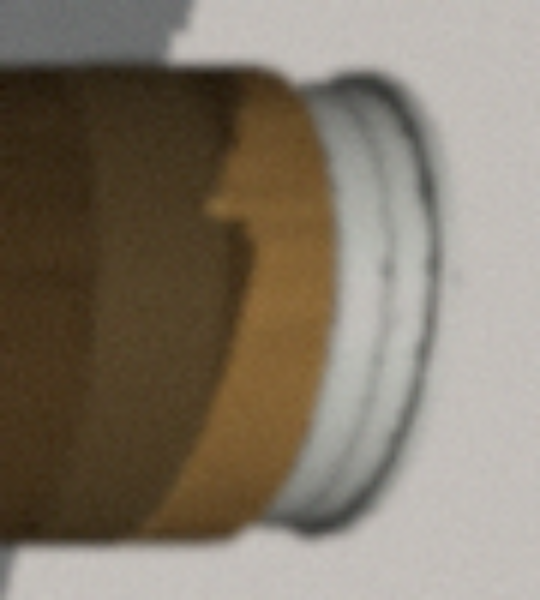

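{"fn": "step_arm", "kwargs": {
  "commands": [
    [0,[-0.01,0.02,0],-8],
    [0,[-0.02,0.04,0],-16],
    [0,[-0.03,0.06,0],-24],
    [0,[-0.04,0.08,0],-32],
    [0,[-0.05,0.1,0],-40],
    [0,[-0.06,0.12,0],-48],
    [0,[-0.07,0.14,0],-56],
    [0,[-0.081,0.158,0],-64],
    [0,[-0.081,0.158,0],-72],
    [0,[-0.081,0.158,0],-80],
    [0,[-0.081,0.158,0],-88],
    [0,[-0.081,0.158,0],-90],
    [0,[-0.081,0.158,-0.04],-90],
    [0,[-0.081,0.158,-0.08],-90],
    [0,[-0.081,0.158,-0.1],-90],
    [0,[-0.081,0.158,-0.1],-90],
    [0,[-0.081,0.158,-0.1],-90]
  ]
}}

```text
time_s: 19.95
tool_pos: [0.4844, 0.1624, 0.0529]
tool_rot: [[-0.163, 0.987, -0.001], [0.987, 0.163, -0.0], [-0.0, -0.001, -1.0]]
ft_force: [0.7, 0.1, 0.5]
width: -0.0004
```

```bash
python3 snap.py 14; python3 - <<'E'
from workcell import optics
import cv2
a=optics.get_image("scene")["pixels"][140:260,200:350,::-1];cv2.imwrite('pics/scene14.png',cv2.resize(a,None,fx=5,fy=5))
E
```

```text
[0.48443787 0.16242845 0.05290813] [0.68980332 0.12080773 0.47837443]
```

View pics/side14.png

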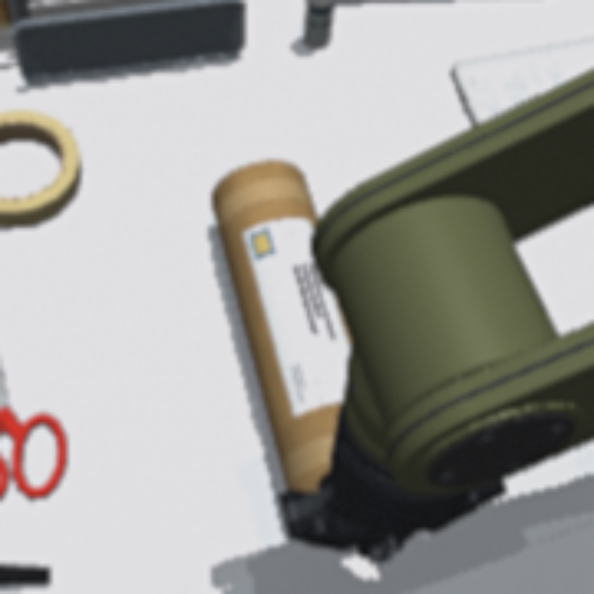

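View pics/scene14.png

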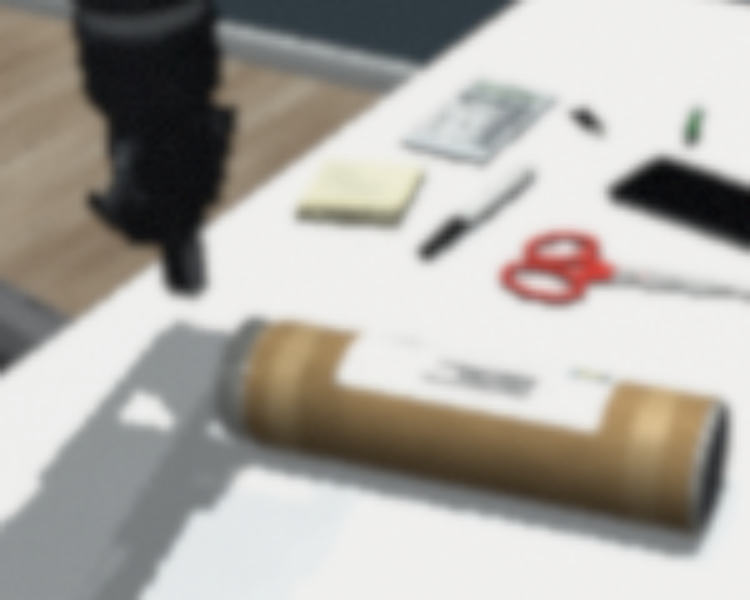

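View pics/wrist14.png

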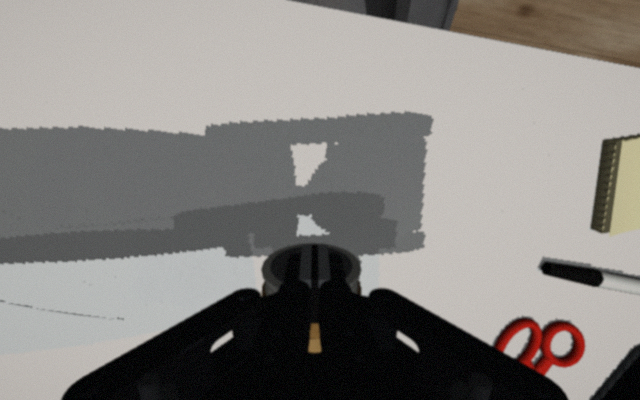

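{"fn": "step_arm", "kwargs": {
  "commands": [
    [0,[0.001,0,-0.02],0],
    [0,[0.001,0,-0.035],0],
    [0,[0.001,0,-0.044],0],
    [0,[0.001,0,-0.046],0],
    [0,[0.001,0,-0.046],0]
  ]
}}

```text
time_s: 20.6
tool_pos: [0.4857, 0.1626, 0.0069]
tool_rot: [[-0.163, 0.987, -0.001], [0.987, 0.163, -0.0], [-0.0, -0.001, -1.0]]
ft_force: [1.0, -0.2, 1.8]
width: 0.0001
```

{"fn": "step_arm", "kwargs": {
  "commands": [
    [0,[0.0008,-0.005,0],0],
    [0,[0.0017,-0.01,0],0],
    [0,[0.0025,-0.015,0],0],
    [0,[0.0029,-0.017,0],0],
    [0,[0.0032,-0.019,0],0],
    [0,[0.0034,-0.02,0],0],
    [0,[0.0034,-0.02,0],0]
  ]
}}

```text
time_s: 21.3
tool_pos: [0.4893, 0.1426, 0.0072]
tool_rot: [[-0.163, 0.987, 0.0], [0.987, 0.163, 0.0], [0.0, 0.0, -1.0]]
ft_force: [0.2, -0.3, -0.2]
width: -0.0002
```

{"fn": "step_arm", "kwargs": {
  "commands": [
    [0,[-0.0025,-0.002,0],0],
    [0,[-0.0023,-0.004,0],0],
    [0,[-0.0021,-0.005,0],0],
    [0,[-0.0019,-0.006,0],0],
    [0,[-0.0018,-0.007,0],0]
  ]
}}

```text
time_s: 21.8
tool_pos: [0.4874, 0.1356, 0.0071]
tool_rot: [[-0.163, 0.987, -0.0], [0.987, 0.163, 0.0], [0.0, -0.0, -1.0]]
ft_force: [-0.6, 0.9, 0.6]
width: 0.0001
```

{"fn": "step_arm", "kwargs": {
  "commands": [
    [0,[0.0002,-0.001,0],0],
    [0,[0.0003,-0.002,0],0],
    [0,[0.0005,-0.003,0],0],
    [0,[0.0005,-0.003,0],0]
  ]
}}

```text
time_s: 22.2
tool_pos: [0.4879, 0.1324, 0.0071]
tool_rot: [[-0.163, 0.987, -0.0], [0.987, 0.163, -0.0], [-0.0, -0.0, -1.0]]
ft_force: [-0.5, 0.8, 1.0]
width: -0.0001
```

```bash
python3 snap.py 15; python3 - <<'E'
from workcell import optics,readout
import cv2
a=optics.get_image("scene")["pixels"][140:260,200:350,::-1];cv2.imwrite('pics/scene15.png',cv2.resize(a,None,fx=5,fy=5))
print(readout.state()["ft_force"])
E
```

```text
[0.48794598 0.13243458 0.0070719 ] [-0.46101355  0.82843526  0.96939155]
[-0.61754203 -0.6060252   0.11113144]
```

View pics/scene15.png

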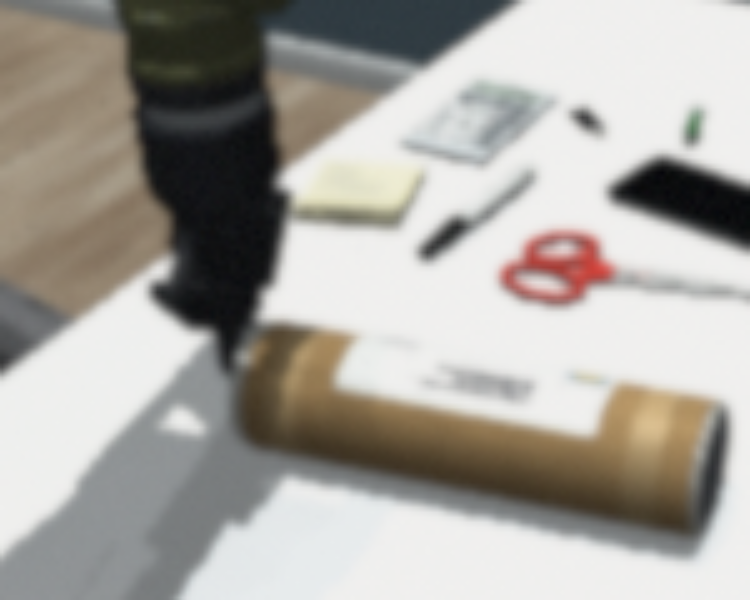

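{"fn": "step_arm", "kwargs": {
  "commands": [
    [0,[0.0002,-0.001,0],0],
    [0,[0.0003,-0.002,0],0],
    [0,[0.0003,-0.002,0],0]
  ]
}}

```text
time_s: 22.65
tool_pos: [0.4882, 0.1305, 0.0071]
tool_rot: [[-0.163, 0.987, -0.0], [0.987, 0.163, -0.0], [-0.0, -0.0, -1.0]]
ft_force: [0.0, 0.5, 0.1]
width: 0.0002
```

{"fn": "step_arm", "kwargs": {
  "commands": [
    [0,[0.0002,-0.001,0],0],
    [0,[0.0003,-0.002,0],0],
    [0,[0.0003,-0.002,0],0]
  ]
}}

```text
time_s: 22.95
tool_pos: [0.4886, 0.1285, 0.0071]
tool_rot: [[-0.163, 0.987, 0.0], [0.987, 0.163, -0.0], [-0.0, -0.0, -1.0]]
ft_force: [-0.3, 1.8, -0.2]
width: 0.0002
```

```bash
python3 - <<'E'
from workcell import optics,readout
import cv2
a=optics.get_image("scene")["pixels"][190:240,230:300,::-1];cv2.imwrite('pics/scene16.png',cv2.resize(a,None,fx=9,fy=9))
for i in range(6):
    print(readout.state()["ft_force"]);optics.get_image("side")
E
```

```text
[ 0.37599705  0.36075329 -0.42426398]
[-0.3214013   1.02039335  0.12454836]
[-0.31529688  0.67593656 -0.24182211]
[ 0.57420136  1.04844171 -0.12167509]
[-1.22413499 -0.32953181 -0.83592749]
[ 0.20104021  0.38167441 -0.51495738]
```

View pics/scene16.png

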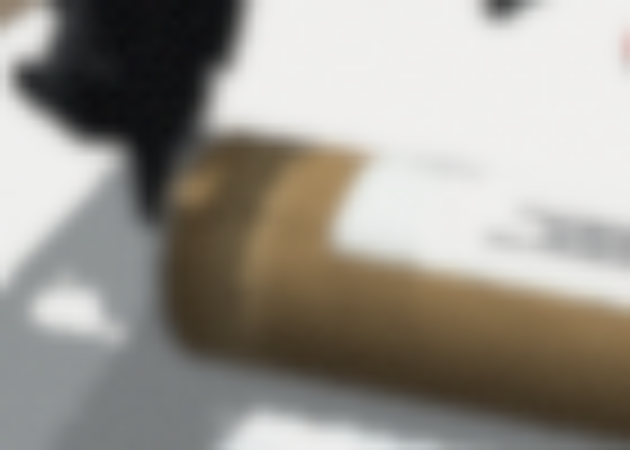

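{"fn": "step_arm", "kwargs": {
  "commands": [
    [0,[0.0002,-0.001,0],0],
    [0,[0.0002,-0.001,0],0]
  ]
}}

```text
time_s: 23.5
tool_pos: [0.4888, 0.1277, 0.0071]
tool_rot: [[-0.163, 0.987, -0.0], [0.987, 0.163, 0.0], [0.0, 0.0, -1.0]]
ft_force: [0.2, 2.1, 0.3]
width: -0.0003
```

{"fn": "step_arm", "kwargs": {
  "commands": [
    [0,[0.0002,-0.001,0],0],
    [0,[0.0002,-0.001,0],0]
  ]
}}

```text
time_s: 23.7
tool_pos: [0.4889, 0.1271, 0.0071]
tool_rot: [[-0.163, 0.987, -0.0], [0.987, 0.163, 0.001], [0.001, 0.0, -1.0]]
ft_force: [-0.3, 4.7, 0.4]
width: 0.0
```

```bash
python3 - <<'E'
from workcell import optics,readout
import numpy as np
f=[]
for i in range(6):
    f.append(readout.state()["ft_force"]);optics.get_image("side")
print(np.mean(f,0),readout.state()["tool_pos"])
E
```

```text
[-0.41769445  4.52067911  0.27455121] [0.48889802 0.12678842 0.0070998 ]
```

{"fn": "step_arm", "kwargs": {
  "commands": [
    [0,[-0.0003,0.002,0],0],
    [0,[-0.001,0.006,0],0],
    [0,[-0.0034,0.02,0],0],
    [0,[-0.006,0.036,0],0],
    [0,[-0.006,0.036,0.04],0],
    [0,[-0.006,0.036,0.09],0],
    [0,[-0.006,0.036,0.146],0],
    [0,[-0.006,0.036,0.146],0]
  ]
}}

```text
time_s: 24.8
tool_pos: [0.4873, 0.1643, 0.1615]
tool_rot: [[-0.163, 0.986, 0.014], [0.987, 0.163, 0.003], [0.0, 0.014, -1.0]]
ft_force: [-0.4, 0.4, 0.8]
width: -0.0
```

{"fn": "step_arm", "kwargs": {
  "commands": [
    [0,[0.008,-0.016,0],8],
    [0,[0.016,-0.032,0],16],
    [0,[0.024,-0.048,0],24],
    [0,[0.032,-0.064,0],32],
    [0,[0.04,-0.08,0],40],
    [0,[0.048,-0.096,0],48],
    [0,[0.056,-0.112,0],56],
    [0,[0.064,-0.128,0],64],
    [0,[0.072,-0.144,0],72],
    [0,[0.081,-0.158,0],80],
    [0,[0.081,-0.158,0],88],
    [0,[0.081,-0.158,0],90],
    [0,[0.081,-0.158,0],90],
    [0,[0.081,-0.158,0],90]
  ]
}}

```text
time_s: 26.2
tool_pos: [0.5637, 0.0051, 0.1526]
tool_rot: [[-0.987, -0.162, -0.001], [-0.162, 0.987, -0.0], [0.001, 0.0, -1.0]]
ft_force: [-0.4, -0.0, 0.0]
width: 0.0001
```

```bash
python3 lab.py c; python3 - <<'E'
from h import *
p=np.load('p2.npy')
d=optics.get_image("wrist");im=d["pixels"][85:185,400:490,::-1];cv2.imwrite('pics/capc.png',cv2.resize(im,None,fx=6,fy=6))
a=optics.get_image("side")["pixels"][150:300,300:420,::-1];cv2.imwrite('pics/side17.png',cv2.resize(a,None,fx=4,fy=4))
E
```

```text
bbox 149 94 304 80
x@y0 0.5087 yaw 9.56 r 0.0364 rms 0.37
near [45.  44.9 44.9 44.8 44.7 44.2 44.2 44.1 45.8 45.8]
far [-40.5 -40.6 -40.7 -40.7 -38.7 -39.2 -39.3 -39.4 -39.4 -39.5]
centre angle (+ = toward robot) 2.681935838830242 4.815821759396343 0.548049918264141
ends [-0.0914  0.0588 -0.1446  0.1119]
ends [-0.0915  0.0595 -0.1445  0.1116]
```

View pics/labc.png

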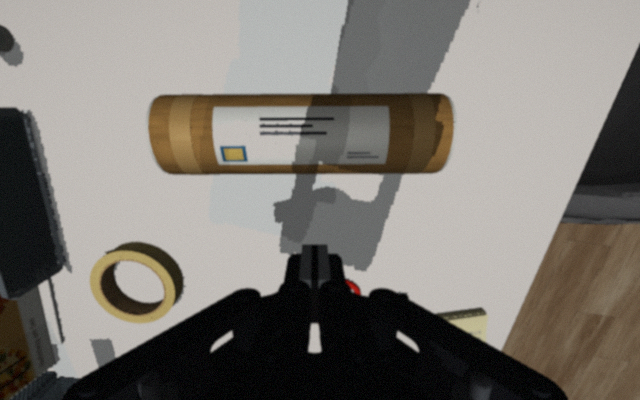

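View pics/capc.png

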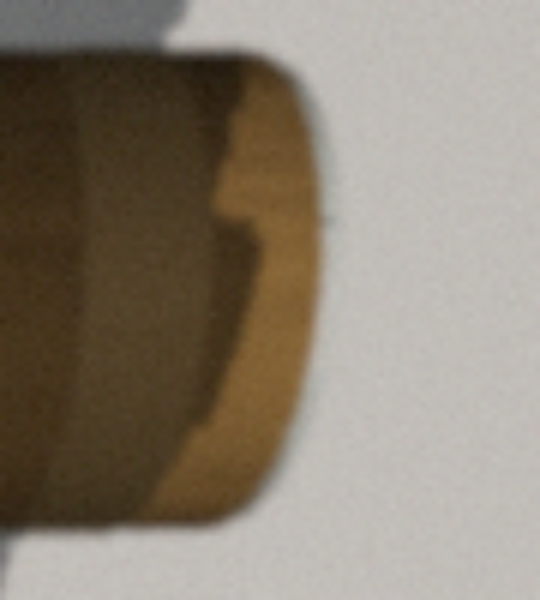

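View pics/side17.png

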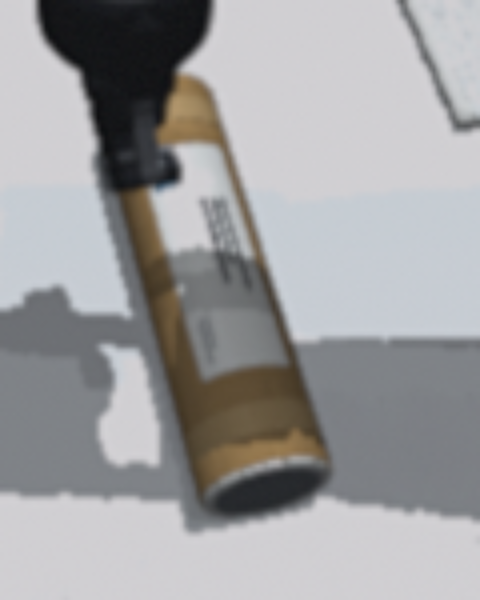

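{"fn": "step_arm", "kwargs": {
  "commands": [
    [0,[-0.03,-0.012,0],0],
    [0,[-0.0543,-0.0214,-0.02],0],
    [0,[-0.0543,-0.0214,-0.06],0],
    [0,[-0.0543,-0.0214,-0.09],0],
    [0,[-0.0543,-0.0214,-0.1],0],
    [0,[-0.0543,-0.0214,-0.106],0],
    [0,[-0.0543,-0.0214,-0.109],0],
    [0,[-0.0543,-0.0214,-0.111],0],
    [0,[-0.0543,-0.0214,-0.112],0],
    [0,[-0.0543,-0.0214,-0.112],0]
  ]
}}

```text
time_s: 27.35
tool_pos: [0.5107, -0.0169, 0.0423]
tool_rot: [[-0.987, -0.163, 0.002], [-0.163, 0.987, -0.0], [-0.002, -0.001, -1.0]]
ft_force: [0.5, -0.6, 1.4]
width: -0.0001
```

{"fn": "step_arm", "kwargs": {
  "commands": [
    [0,[0.001,0.0002,0],0],
    [0,[0.002,0.0003,0],0],
    [0,[0.003,0.0005,0],0],
    [0,[0.004,0.0007,0],0],
    [0,[0.004,0.0007,0],0],
    [0,[0.004,0.0007,0],0]
  ]
}}

```text
time_s: 27.95
tool_pos: [0.5148, -0.0162, 0.0422]
tool_rot: [[-0.987, -0.163, 0.002], [-0.163, 0.987, -0.0], [-0.002, -0.001, -1.0]]
ft_force: [0.5, -0.1, 5.6]
width: 0.0002
```

{"fn": "step_arm", "kwargs": {
  "commands": [
    [0,[0,0,0.001],0],
    [0,[0,0,0.002],0],
    [0,[0,0,0.004],0],
    [0,[0,0,0.03],0],
    [0,[0.02,0.008,0.07],0],
    [0,[0.05,0.02,0.1],0],
    [0,[0.051,0.021,0.112],0],
    [0,[0.051,0.021,0.112],0],
    [0,[0.051,0.021,0.112],0]
  ]
}}

```text
time_s: 28.85
tool_pos: [0.5631, 0.0048, 0.1514]
tool_rot: [[-0.987, -0.163, -0.003], [-0.163, 0.987, 0.0], [0.003, 0.001, -1.0]]
ft_force: [0.3, -0.3, -0.7]
width: 0.0001
```

```bash
python3 lab.py d
```

```text
bbox 149 97 304 79
x@y0 0.5101 yaw 9.61 r 0.0366 rms 0.20
near [42.7 42.6 42.6 42.5 42.4 41.9 41.8 41.8 41.7 41.7]
far [-41.3 -41.4 -41.5 -41.6 -41.7 -40.2 -42.4 -42.5 -42.6 -40.5]
centre angle (+ = toward robot) 0.29773703039640864 2.15774902574298 -1.5622749649501628
ends [-0.0911  0.0597 -0.1443  0.1119]
ends [-0.0912  0.0595 -0.144   0.1123]
```

{"fn": "step_arm", "kwargs": {
  "commands": [
    [0,[0,0,0.04],0],
    [0,[0,0,0.08],0],
    [0,[-0.03,0.04,0.12],0],
    [0,[-0.06,0.08,0.14],0],
    [0,[-0.09,0.12,0.15],0],
    [0,[-0.12,0.16,0.15],0],
    [0,[-0.14,0.2,0.15],0],
    [0,[-0.15,0.24,0.15],0],
    [0,[-0.15,0.26,0.15],0],
    [0,[-0.15,0.26,0.15],0],
    [0,[-0.15,0.26,0.15],0]
  ]
}}

```text
time_s: 30.0
tool_pos: [0.4138, 0.2643, 0.3011]
tool_rot: [[-0.987, -0.163, -0.003], [-0.163, 0.987, -0.002], [0.003, -0.002, -1.0]]
ft_force: [0.0, -0.1, 0.7]
width: 0.0002
```

```bash
python3 - <<'E'
from workcell import optics
import cv2,numpy as np
a=optics.get_image("scene")["pixels"][:,:,::-1];b=optics.get_image("side")["pixels"][:,:,::-1]
cv2.imwrite('pics/final.png',np.vstack([cv2.resize(a[150:270,200:440],(720,300)),cv2.resize(b[100:370,140:480],(378,300)).copy() if 0 else cv2.resize(b[150:290,200:440],(720,300))]))
E
```

```text
(no output)
```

View pics/final.png

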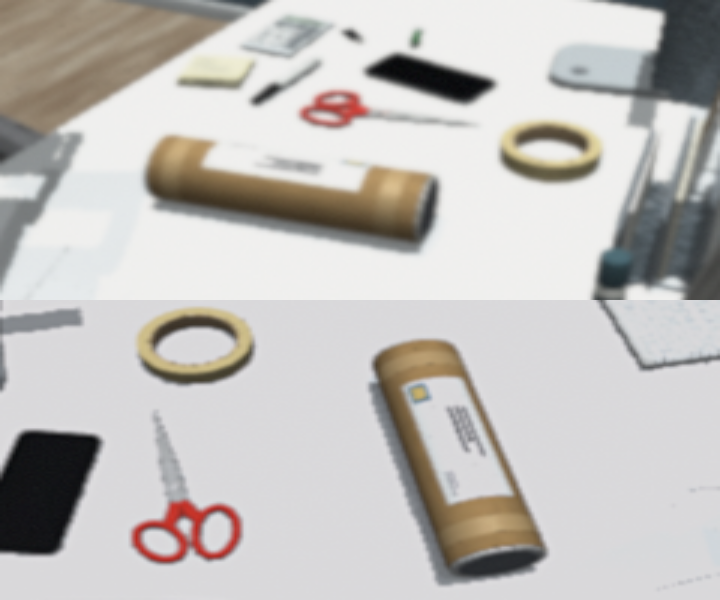

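```bash
python3 -c "
from workcell import job_done,readout
print(readout.state()['time_s']);print(job_done())"
```

```text
30.1
the job is handed in; nothing more can be done
None
```

I rolled the tube away with the shut fingertips pressing lightly (about 5–7 N) on its top. I then pushed the cap home along the tube's axis and handed the job in at 30.1 s.

- **Label:** the last wrist view puts it about 0.3° from straight up, accurate to roughly 1–2°. My estimate from the distance rolled was about 2° toward the robot at the previous check, so the two differ by about 2°.
- **Cap:** pushing stopped with the force rising to about 4.5 N, well above its 1.5 N friction. The face was then at the home position within about 1 mm, and the overhead and side pictures show no standout.
- **Correction after the cap:** backing off from the cap push left the tube rolled back about 3°. I re-rolled it by a 4 mm fingertip stroke on top, so that small roll came after the cap went home.
- **Surroundings:** the arm touched nothing but the tube and cap. In the final pictures the tape roll, scissors, marker and sticky notes look undisturbed, and the glue stick is still standing. I compared these by eye and did not measure them.
- **Disagreement found:** the reported tool point did not match the fingertip. The real tip is about 34 mm behind the stated TCP (first contact at TCP z = 0.042 on the 76 mm tube, and two camera views gave about 36 mm). I worked from the contact height instead. Because of this I pushed the cap with the tip just above its middle height, at about 41 mm.

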